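# Weigh a sample capsule on the hook balance

### The arm

A 6-joint arm with a two-finger parallel gripper is mounted at the origin on a cart in front of the work surface, level with it; the furniture and walls round the work are solid. World frame = base frame: x ahead of the robot, y to its left, z up, the work surface at z = 0. Lengths are in mm, angles in rad, forces in N, time in s.
With the tool pointing down it reaches from about 350 to 975 mm from the base axis. Payload 7.1 kg.
Tool frame: the origin (TCP) lies between the finger pads; the fingertips stand 8 mm ahead of it and the grasp point (between the pads) lies 11 mm behind it; x points along the fingers, y is the direction in which the jaws open and shut, and the axes are right-handed (so a half turn about x gives the same grasp; the last joint's range is limited). The gripper opens to 88 mm and grips with 3 to 60 N. Pads are 20 mm wide; open, the fingers measure 115 mm over their backs; the gripper's body (75 mm by 178 mm) begins 61 mm behind the grasp point.
Start: joints at [-1.123, 0.423, 1.63, -0, 1.089, -0.019], TCP at [281.283, -558.108, 230.675] pointing down, gripper open.
Joint ranges: [-3, 3], [-0.9, 2.11], [0.09, 2.58], [-1.31, 4.45], [0.11, 2.69], [-2.54, 2.54]. Speed limits (rad/s): [2.39, 2.39, 3.01, 3.14, 3.14, 3.14].

### API

Orientations are given as a rotation vector (axis times angle).
In Python, from workcell import ctrl gives the robot as it stands.
- The arm moves only by the tool apply_moves, never from a script. Its argument "increments" is a list of rows, each an object with "gripper": the opening in per cent of the stroke, from 0 (shut) to 100 (fully open); "delta_pos": the shift along the tool's x, y, z in cm, a list of three; "dr": the turn, a rotation vector about the tool's x, y, z in rad, a list of three. In form: [{"gripper": gripper, "delta_pos": [dx, dy, dz], "dr": [ax, ay, az]}, ...]. A call has exactly 5 rows; each row shifts and turns the commanded pose from where the row before left it, along the tool's axes as they then stand; what a row does not reach is not made up. A row lasts 1/12 s, in which the tool goes at most 41.7 mm and 7.16 degrees, less where a joint would pass 70% of its speed; a pose out of reach is approached as far as the arm can. A call with a gripper value outside its range is refused whole. The fingers move at their own pace and stop on an object; the grip force is fixed at half the most. Time passes only in rows, so rows that do not move let the fingers close, or fill a call up. It gives the time, the measured TCP pose, the force and the opening at its end, in the units of the state.
- ctrl.get_obs(): the state, without advancing time (a new reading comes with each control period).
- ctrl.get_image(name): name is "scene" or "top" or "wrist"; returns a dict with "img" (480x640x3 uint8, red, green, blue), "range_z" (480x640 float32, mm along the optical axis (not along the pixel's ray), 0 where there is no reading), "mtx" (3x3 intrinsics, pixels), "k1" (the pictures are not rectified: a ray, as slopes to the right and down, at radius r is drawn at 1 + k1 r^2 times it, then the intrinsics apply), "rvec" (rotation vector, rad) and "tvec" (3), from world to camera coordinates, as OpenCV has them. Camera axes: x right, y down, z forward; pixel columns grow to the right and rows downward; lengths in mm; the calibration is good to about 2 mm. A picture is of the moment at which its call begins.
- ctrl.close_job(): hands the job in, once; it reports no verdict.
The state is a dict: "t": time; "qpos": joint angles; "qvel": joint speeds; "joint_torque": joint torques, N m; "ee_pos": TCP position; "orientation": TCP orientation; "ft_force": force on the tool from outside, world axes, zero at the start; "moment": the same for the moment, N m; "width": finger opening in mm.
Only numpy, scipy, OpenCV 4.12 (cv2) and the standard library are available. Lean on these libraries where they do the work, as an engineer would, in place of code of your own. Each camera call takes 0.05 s, during which the arm holds its last target. There are 200 camera calls.

### The job

Weigh the sealed sample capsule: take it out of the orange-ringed stand and hang it by its eye on the balance's spring hook, lowering it slowly (a few centimetres a second at most) until the spring carries its whole weight, so that the hook neither drops nor jumps when you let go. Leave it hanging free, untouched and still, for about two seconds, then lift it off as slowly, so that the hook does not snap back, and set it upright and fully home in the green-ringed stand without dropping it. Never push hard on the hook, keep the hand off the balance and leave the other things standing where they are.

Things in the scene. Friction and masses are not known exactly. Their poses are not given: they have to be found in the camera images.
- capsule_grip (a point): grip point of the capsule, on its axis, 107 mm above its underside and 15 mm below its top, same axes: middle of the solid tab with a blue inlay that forms the lug's top (88 to 122 mm above the underside). Grip it across its 30 mm width, fingers at local +y and -y, so that the hook can pass between them
- capsule_eye (a point): same axes, 88 mm above the capsule's underside (19 mm below capsule_grip): middle of the flat face that roofs the eye and must sit on the hook. The eye is a rectangular opening through the lug along local x, 16 mm wide (y), reaching from this face 26 mm down
- capsule: the sample capsule, origin at the centre of its underside, z up its axis: closed steel cylinder with blue band and knurled cap, 44 mm across (lower edge bevelled 4 x 5 mm), 60 mm tall, topped by a flat steel lug 10 mm thick (local x), 30 mm wide (local y) and 62 mm tall: 122 mm in all. Its weight, 2.3 to 8.9 N, differs from run to run and is not told
- hook_saddle (a point): middle of the hook's saddle, the flat face on which the eye's roof must rest, 205 mm above the desk when empty. x points level from the hook's open end to the housing, z up. The hook: flat steel arm 8 mm wide, 5 mm thick; saddle 18 mm long (x); at the -x end a tip turns up to 14 mm above the saddle (outer side 17 mm before its middle), at the +x end a bevelled shoulder 8 mm high
- hook (a joint): how far the hook has sunk, m: 0 empty, 0.08 at the lower stop (-0.006 at the upper). It slides straight down against a spring of 140 N/m with light damping: it sinks 7 mm for each newton and bobs for one or two seconds when disturbed. To hang the capsule: lug square to the arm (capsule x along hook x), bring it in along +x, eye over the tip, then lower it
- balance: the bench hook balance, fixed: grey base plate 190 x 100 mm, its top 22 mm above the desk; white housing 46 x 76 mm, 225 mm high and a knob to 239 mm; the hook arm comes out of a slot in its front. Origin on the desk under the middle of the housing's front face; the saddle lies 100 mm before it (local -x)
- well_in: the orange-ringed stand in which the capsule starts, fixed: a black cup 72 mm across (80 mm at the foot) and 35 mm high with a round well about 46.5 mm wide and 26 mm deep, its floor 8 mm above the desk. Origin on the desk under the well's centre
- well_out: the green-ringed stand for weighed capsules, empty, same sizes and origin
- dropper_bottle: amber dropper bottle, 29 mm across, 102 mm tall, origin under its centre; bystander
- spare_eyepiece: black microscope eyepiece, 39 mm across, 46 mm tall, origin under its centre; bystander
- carton: white carton, 51 x 51 x 89 mm, origin under its centre; bystander
- oil_bottle: small white bottle with a blue cap, 35 mm across, 66 mm tall, origin under its centre; bystander
Not all that is in view belongs to the job. Leave any pink or red look-alike of the well_out alone.

How it is judged (in metres and radians):
On the way, in this order (a step that is already met when the one before it is completed fails the run):
1. the capsule hangs on the hook by its eye, touched by nothing else, the spring carrying it, and both have been still for a full second (contact force between the fingers and capsule below 0.05 N and contact force between capsule and balance above 1.2 N and value of joint hook above 0.01 m and velocity of joint hook between -0.006 and 0.006 m/s and angular speed of capsule below 0.3 rad/s and distance between capsule_eye and hook_saddle below 0.014 m and angle between capsule's own z axis and vertical below 0.15 rad), for 1 s.
2. the capsule is off the hook and the hook is back at zero (distance between capsule_eye and hook_saddle above 0.03 m and contact force between capsule and balance below 0.05 N and value of joint hook below 0.003 m), for 0.1 s.
At the end, for the whole second after the job is handed in: the capsule stands upright (within 0.06 rad) and at rest in the green-ringed stand, its axis within 4 mm of the well's and its underside on the well's floor (within 2.5 mm), and the empty hook rests within 3 mm of zero (horizontal distance between capsule and well_out below 0.004 m and z of capsule in the frame of well_out below 0.0105 m and angle between capsule's own z axis and vertical below 0.06 rad and linear speed of capsule below 0.01 m/s and value of joint hook between -0.003 and 0.003 m); the robot touches nothing.
It fails at once if the hook moves up or down faster than 0.08 m/s (dropped onto, let go too soon or too deep, or snapped back) (velocity of joint hook above 0.08 m/s or velocity of joint hook below -0.08 m/s).
It fails at once if the capsule is pressed on the balance or its hook with more than 15 N (contact force between capsule and balance above 15 N).
It fails at once if the hand or arm pushes the balance or its hook with more than 2 N (contact force between any of the fingers, the arm and balance above 2 N).
It fails at once if the capsule falls (faster than 0.3 m/s while no finger holds it) (contact force between the fingers and capsule below 0.05 N and linear speed of capsule above 0.3 m/s).
It fails at once if a bystander is moved by more than 20 mm (distance of any of dropper_bottle, spare_eyepiece, carton, oil_bottle from where it was at the start of the episode above 0.02 m).
It also fails if it takes over 72 s, if anything falls off the work surface, if the arm or the gripper's body presses on something with over 40 N, if the wrist force passes 120 N, or if a joint passes its speed limit or range.

## Working session

There is one attempt and no reset: what is moved stays moved. The work goes in short steps, Python scripts to look and compute and a tool call to move; the robot and the scene stay as the last step left them, time stands still between calls to the robot, and variables do not carry over. Pictures are saved under pics/ and viewed, about 8 in all and at most 12, crops included, and the job is handed in when it is done.

Besides the shell and the picture viewer there is one more tool, called after "Emit:" by a JSON object that holds its "method" and its "body". apply_moves: Moves the arm, as the interface text tells. Its arguments: {"type":"object","properties":{"increments":{"type":"array","items":{"type":"object","properties":{"gripper":{"type":"number"},"delta_pos":{"type":"array","items":{"type":"number"}},"dr":{"type":"array","items":{"type":"number"}}}}}},"required":["increments"]}

```bash
mkdir -p pics; ls
cat > h.py <<'E'
import numpy as np, cv2
from workcell import ctrl
from scipy.spatial.transform import Rotation as R
def grab(n):
    d=ctrl.get_image(n); np.savez(f'pics/{n}.npz',**{k:np.asarray(v) for k,v in d.items()}); return d
def load(n): return dict(np.load(f'pics/{n}.npz'))
def cloud(d):
    K=np.asarray(d['mtx']);k1=float(d['k1']);z=d['range_z']
    v,u=np.mgrid[0:480,0:640].astype(np.float32)
    p=cv2.undistortPoints(np.stack([u.ravel(),v.ravel()],1)[:,None].astype(np.float64),K,np.array([k1,0,0,0,0.]))[:,0]
    c=np.c_[p*z.reshape(-1,1),z.ravel()]
    Rm=cv2.Rodrigues(np.asarray(d['rvec'],float))[0]
    w=(c-np.asarray(d['tvec']).ravel())@Rm
    w[z.ravel()<=0]=np.nan
    return w.reshape(480,640,3)
def proj(d,P):
    return cv2.projectPoints(np.asarray(P,float).reshape(-1,1,3),np.asarray(d['rvec'],float),np.asarray(d['tvec'],float),np.asarray(d['mtx'],float),np.array([float(d['k1']),0,0,0,0]))[0][:,0]
E
python3 - <<'E'
from h import *
print(ctrl.get_obs())
for n in('scene','top'):
    d=grab(n); cv2.imwrite(f'pics/{n}1.png',d['img'][:,:,::-1]); print(n,d['mtx'],d['k1'],d['rvec'],d['tvec'])
E
```

```text
pics
{'t': 0.0, 'qpos': array([-1.12300972e+00,  4.23855954e-01,  1.63067471e+00,  4.95130282e-05,
        1.08860188e+00, -1.89867572e-02]), 'qvel': array([ 0.00090822,  0.00028311, -0.00115042,  0.00100161,  0.00054355,
       -0.00112747]), 'joint_torque': array([ 1.11966106e-03, -5.44622934e+01, -2.73658794e+01,  6.44807238e-02,
        2.29094370e-02, -1.33344074e-04]), 'ee_pos': array([ 281.06291753, -557.6327076 ,  229.89826108]), 'orientation': array([ 1.96191142,  0.46795393, -1.96248579]), 'ft_force': array([-0.44722807, -0.00583357,  0.27324384]), 'moment': array([ 0.0300898 , -0.01439494, -0.01258897]), 'width': 87.82462712751085}
scene [[594.02759233   0.         309.59080065]
 [  0.         594.02759233 241.39852268]
 [  0.           0.           1.        ]] -0.02604807264190836 [ 1.29961595 -2.19568981  0.98531402] [ 406.8860027   383.87567601 1253.28203994]
top [[434.22684212   0.         325.9417685 ]
 [  0.         434.22684212 240.42355452]
 [  0.           0.           1.        ]] -0.07649593577631032 [ 2.12757604 -2.13896524  0.22910177] [ 130.04578029  555.91597503 1156.33365774]
```

View pics/scene1.png

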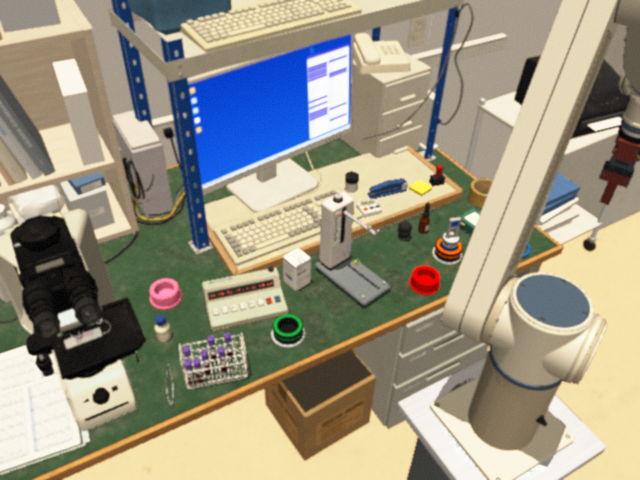

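View pics/top1.png

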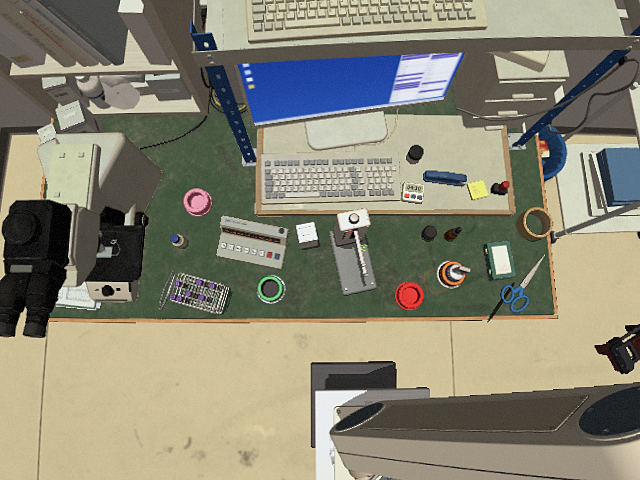

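Run:
```python
from h import *
d=load('top');w=cloud(d);s=load('scene');ws=cloud(s)
for name,W,px in (('top',w,dict(cap=(458,272),orange=(441,275),green=(271,289),red=(409,296),house=(353,217),platefar=(357,285),eyep=(429,233),drop=(453,234),carton=(307,233),oil=(178,240))),('scene',ws,dict(cap=(453,225),orange=(447,256),green=(288,340),house=(335,200),plate=(355,283)))):
    for k,(u,v) in px.items(): print(name,k,np.round(W[v,u]))
def crop(d,x0,y0,x1,y1,f,fn):
    cv2.imwrite(fn,cv2.resize(d['img'][y0:y1,x0:x1,::-1],None,fx=f,fy=f,interpolation=cv2.INTER_CUBIC))
a=cv2.resize(d['img'][200:320,320:480,::-1],(640,480),interpolation=cv2.INTER_CUBIC)
crop(d,325,205,485,325,5,'pics/topc.png'); crop(s,310,180,470,300,5,'pics/scenec.png')
```

```text
top cap [ 464. -233.   73.]
top orange [ 460. -196.   34.]
top green [426. 282.  11.]
top red [ 404. -109.    8.]
top house [577.  67. 239.]
top platefar [435.  40.  23.]
top eyep [ 579. -166.   42.]
top drop [ 572. -229.   62.]
top carton [569. 179.  91.]
top oil [557. 536.  62.]
scene cap [ 465. -224.  110.]
scene orange [ 441. -201.   28.]
scene green [398. 302.  20.]
scene house [575.  78. 229.]
scene plate [479.  66.  21.]
```

View pics/topc.png

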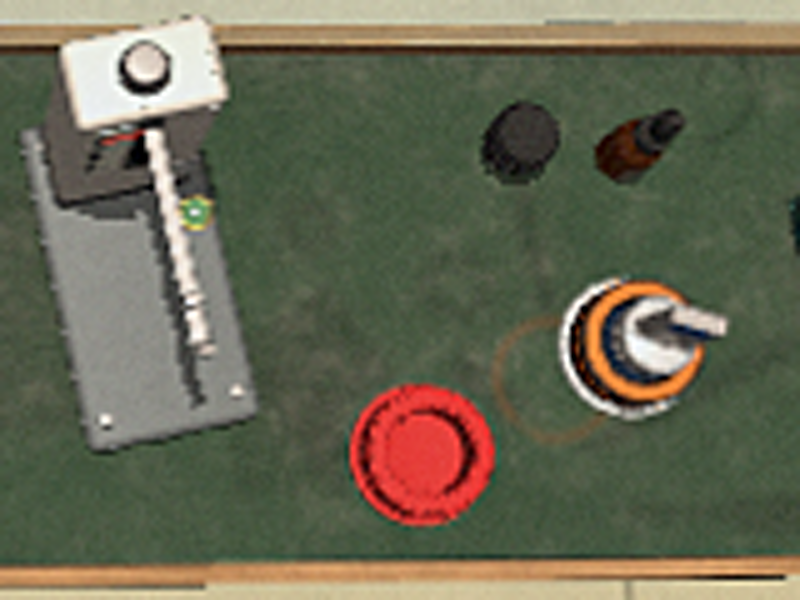

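View pics/scenec.png

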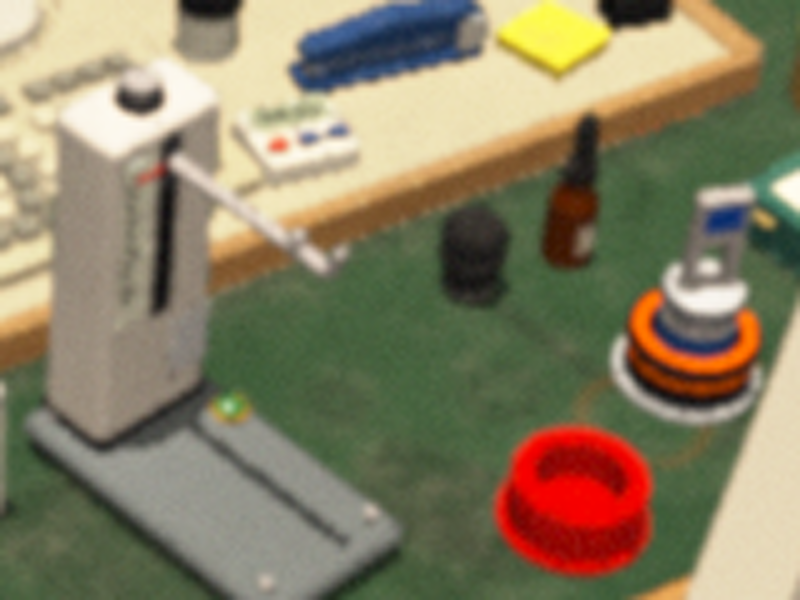

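Run:
```python
from h import *
for n in('top','scene'):
    d=load(n);w=cloud(d).reshape(-1,3);c=d['img'].reshape(-1,3).astype(int)
    b=lambda x0,x1,y0,y1,z0,z1:(w[:,0]>x0)&(w[:,0]<x1)&(w[:,1]>y0)&(w[:,1]<y1)&(w[:,2]>z0)&(w[:,2]<z1)
    m=b(400,560,-20,120,185,225);p=w[m];p=p[np.argsort(p[:,0])];print(n,'hook',len(p));print(np.round(p[::max(1,len(p)//25)],0).tolist())
    m=b(400,560,-50,150,17,27);p=w[m][:,:2].astype(np.float32);print('plate',cv2.minAreaRect(p),len(p))
    m=b(500,640,0,150,215,232);p=w[m][:,:2].astype(np.float32);print('house',cv2.minAreaRect(p),len(p))
    m=b(420,500,-260,-160,90,130);p=w[m];print('lug',len(p),p.mean(0),np.round(np.percentile(p,[2,98],axis=0),0).tolist(),cv2.minAreaRect(p[:,:2].astype(np.float32)))
    for nm,bb in(('orange',b(400,520,-280,-140,29,38)),('green',b(350,480,220,350,29,38))):
        p=w[bb];A=np.c_[2*p[:,:2],np.ones(len(p))];
        print(nm,len(p),cv2.minEnclosingCircle(p[:,:2].astype(np.float32)),np.median(p[:,2]))
```

```text
top hook 311
[[441.0, 35.0, 221.0], [448.0, 43.0, 204.0], [457.0, 45.0, 205.0], [465.0, 47.0, 204.0], [471.0, 43.0, 209.0], [481.0, 45.0, 205.0], [489.0, 44.0, 202.0], [498.0, 52.0, 206.0], [506.0, 56.0, 203.0], [515.0, 54.0, 209.0], [523.0, 58.0, 205.0], [531.0, 58.0, 202.0], [540.0, 63.0, 206.0], [546.0, 90.0, 212.0], [548.0, 72.0, 204.0], [549.0, 79.0, 201.0], [550.0, 98.0, 220.0], [551.0, 100.0, 214.0], [552.0, 66.0, 187.0], [552.0, 61.0, 218.0], [554.0, 83.0, 223.0], [556.0, 91.0, 225.0], [557.0, 88.0, 222.0], [558.0, 46.0, 217.0], [559.0, 64.0, 224.0], [559.0, 36.0, 188.0]]
plate ((492.329833984375, 49.310821533203125), (155.1927490234375, 99.84510040283203), 11.741430282592773) 1522
house ((575.2616577148438, 66.31184387207031), (48.32224655151367, 76.22244262695312), 13.302030563354492) 520
lug 64 [ 463.6052927  -228.36404407  118.74090554] [[457.0, -244.0, 96.0], [473.0, -215.0, 130.0]] ((465.119140625, -230.3737030029297), (29.918048858642578, 10.829766273498535), 75.67192077636719)
orange 223 ((443.474365234375, -199.5330047607422), 72.5172119140625) 34.145551071415554
gre
[... 572 characters left out ...]
2.0, 220.0], [558.0, 38.0, 198.0], [558.0, 50.0, 206.0], [559.0, 48.0, 220.0], [559.0, 99.0, 220.0]]
plate ((492.0940246582031, 52.73567199707031), (156.74501037597656, 102.67990112304688), 10.911112785339355) 1412
house ((576.7099609375, 70.71310424804688), (48.29157257080078, 80.23847198486328), 12.331473350524902) 365
lug 133 [ 466.09871012 -225.61142802  112.10314737] [[459.0, -241.0, 93.0], [477.0, -212.0, 129.0]] ((466.97857666015625, -228.1306915283203), (33.655147552490234, 15.534219741821289), 71.2623062133789)
orange 197 ((467.34814453125, -223.3123016357422), 38.940277099609375) 32.98289924981676
green 320 ((428.5274353027344, 289.199462890625), 38.3089599609375) 33.02779375047142
```

```bash
cat >> h.py <<'E'
def plan(target,yaw_ydeg,vmax=35,n=None,yaw=None):
    """rows (cm, tool axes) from measured pose to TCP target with tool y axis at world angle yaw_ydeg (mod 180), tool x down"""
    o=ctrl.get_obs();M=R.from_rotvec(o['orientation']).as_matrix();p=o['ee_pos']
    Ys=[]
    for k in(0,180):
        a=np.radians(yaw_ydeg+k);y=np.array([np.cos(a),np.sin(a),0]);x=np.array([0,0,-1.]);T=np.c_[x,y,np.cross(x,y)]
        Ys.append(R.from_matrix(M.T@T).as_rotvec())
    r=min(Ys,key=np.linalg.norm);D=np.asarray(target)-p
    n=n or int(max(1,np.ceil(np.linalg.norm(D)/vmax),np.ceil(np.linalg.norm(r)/.115)))
    print('t',round(o['t'],2),'at',np.round(p,1),'D',np.round(D,1),'r',np.round(r,4),'yang',np.degrees(np.arctan2(M[1,1],M[0,1])).round(2),'tilt',np.round(M[:,0],4),'n',n,'F',np.round(o['ft_force'],2),'w',round(o['width'],1))
    C=M.copy()
    for i in range(n):
        print(i,'dp',np.round(C.T@(D/n)/10,2).tolist(),'dr',np.round(r/n,3).tolist()); C=C@R.from_rotvec(r/n).as_matrix()
E
python3 -c "
from h import *
plan([455,-240,235],75)"
```

```text
t 0.1 at [ 281.1 -557.7  230. ] D [173.9 317.7   5. ] r [7.286e-01 5.000e-04 1.300e-03] yang -63.25 tilt [-6.0e-04  1.2e-03 -1.0e+00] n 11 F [-0.7   0.14  0.62] w 87.6
0 dp [-0.04, -1.87, -2.71] dr [0.066, 0.0, 0.0]
1 dp [-0.04, -2.04, -2.58] dr [0.066, 0.0, 0.0]
2 dp [-0.04, -2.21, -2.44] dr [0.066, 0.0, 0.0]
3 dp [-0.04, -2.37, -2.29] dr [0.066, 0.0, 0.0]
4 dp [-0.04, -2.51, -2.13] dr [0.066, 0.0, 0.0]
5 dp [-0.04, -2.65, -1.96] dr [0.066, 0.0, 0.0]
6 dp [-0.04, -2.77, -1.78] dr [0.066, 0.0, 0.0]
7 dp [-0.04, -2.88, -1.59] dr [0.066, 0.0, 0.0]
8 dp [-0.04, -2.98, -1.4] dr [0.066, 0.0, 0.0]
9 dp [-0.04, -3.07, -1.2] dr [0.066, 0.0, 0.0]
10 dp [-0.05, -3.14, -0.99] dr [0.066, 0.0, 0.0]
```

Emit:
{"method": "apply_moves", "body": {"increments": [{"gripper": 100,"delta_pos": [0,-1.9,-2.7],"dr": [0.066,0,0]},{"gripper": 100,"delta_pos": [0,-2.0,-2.6],"dr": [0.066,0,0]},{"gripper": 100,"delta_pos": [0,-2.2,-2.4],"dr": [0.066,0,0]},{"gripper": 100,"delta_pos": [0,-2.4,-2.3],"dr": [0.066,0,0]},{"gripper": 100,"delta_pos": [0,-2.5,-2.1],"dr": [0.066,0,0]}]}}

```text
t: 0.52
ee_pos: [360.0, -412.2, 230.3]
orientation: [2.152, 0.144, -2.153]
ft_force: [-0.2, 0.2, 0.1]
width: 87.9
```

Emit:
{"method": "apply_moves", "body": {"increments": [{"gripper": 100,"delta_pos": [0,-2.6,-2.0],"dr": [0.066,0,0]},{"gripper": 100,"delta_pos": [0,-2.8,-1.8],"dr": [0.066,0,0]},{"gripper": 100,"delta_pos": [0,-2.9,-1.6],"dr": [0.066,0,0]},{"gripper": 100,"delta_pos": [0,-3.0,-1.4],"dr": [0.066,0,0]},{"gripper": 100,"delta_pos": [0,-3.1,-1.2],"dr": [0.066,0,0]}]}}

```text
t: 0.93
ee_pos: [439.8, -267.1, 230.5]
orientation: [-2.118, 0.209, 2.118]
ft_force: [1.1, 0.3, -0.5]
width: 87.9
```

Emit:
{"method": "apply_moves", "body": {"increments": [{"gripper": 100,"delta_pos": [0,-3.1,-1.0],"dr": [0.066,0,0]},{"gripper": 100,"delta_pos": [0,0,0],"dr": [0,0,0]},{"gripper": 100,"delta_pos": [0,0,0],"dr": [0,0,0]},{"gripper": 100,"delta_pos": [0,0,0],"dr": [0,0,0]},{"gripper": 100,"delta_pos": [0,0,0],"dr": [0,0,0]}]}}

```text
t: 1.35
ee_pos: [454.8, -241.1, 230.5]
orientation: [-2.083, 0.272, 2.084]
ft_force: [-0.2, -0.2, 0.5]
width: 87.6
```

Run:
```python
from h import *
plan([466,-229,235],75)
d=grab('wrist');cv2.imwrite('pics/w1.png',d['img'][:,:,::-1]);w=cloud(d)
Rm=cv2.Rodrigues(d['rvec'])[0];print('cam',(-Rm.T@d['tvec'].ravel()).round(1),Rm.round(2).tolist())
P=w.reshape(-1,3);m=(abs(P[:,0]-465)<45)&(abs(P[:,1]+230)<45)
for z0,z1 in((126,134),(90,130),(60,75),(30,38)):
    q=P[m&(P[:,2]>z0)&(P[:,2]<z1)];print(z0,len(q), len(q) and (q.mean(0).round(1),cv2.minAreaRect(q[:,:2].astype(np.float32)),cv2.minEnclosingCircle(q[:,:2].astype(np.float32))))
```

```text
t 1.35 at [ 454.8 -241.1  230.5] D [11.2 12.1  4.5] r [ 0.0024  0.0004 -0.0001] yang -104.86 tilt [-4.e-04 -1.e-04 -1.e+00] n 1 F [-0.22 -0.22  0.48] w 87.6
0 dp [-0.45, -1.46, -0.78] dr [0.002, 0.0, -0.0]
cam [ 531.  -261.9  385.4] [[-0.26, -0.97, -0.0], [-0.92, 0.25, 0.29], [-0.28, 0.08, -0.96]]
126 708 (array([ 467.2, -233.1,  130.5]), ((466.80120849609375, -232.96771240234375), (29.849971771240234, 10.487076759338379), 71.90901184082031), ((466.8741455078125, -232.99154663085938), 15.133993148803711))
90 600 (array([ 470.4, -234.3,  116.8]), ((466.84735107421875, -232.9386444091797), (29.892013549804688, 10.664566040039062), 72.38410949707031), ((466.89825439453125, -232.95480346679688), 15.177727699279785))
60 1302 (array([ 474.5, -235.9,   68.5]), ((471.3642578125, -234.8415985107422), (43.8875846862793, 33.51578903198242), 65.96175384521484), ((466.5954895019531, -232.78941345214844), 22.181413650512695))
30 2196 (array([ 475.1, -236.4,   35.2]), ((466.7624816894531, -233.27894592285156), (71.4189682006836, 70.2739486694336), 41.04209899902344), ((466.36822509765625, -232.83750915527344), 36.02240753173828))
```

View pics/w1.png

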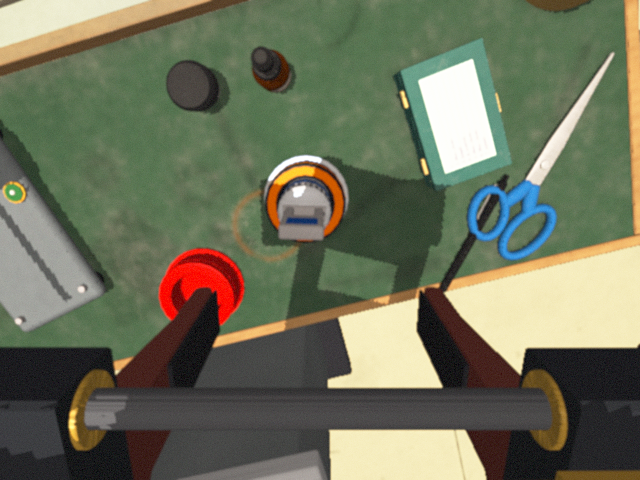

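```bash
python3 -c "
from h import *
plan([466.7,-233,170],72.1,n=4)"
```

```text
t 1.4 at [ 454.7 -241.2  230.5] D [ 12.    8.2 -60.5] r [ 0.0523  0.0003 -0.0001] yang -104.9 tilt [-3.e-04 -0.e+00 -1.e+00] n 4 F [-0.25 -0.25 -0.46] w 87.4
0 dp [1.51, -0.28, -0.24] dr [0.013, 0.0, -0.0]
1 dp [1.51, -0.28, -0.23] dr [0.013, 0.0, -0.0]
2 dp [1.51, -0.28, -0.23] dr [0.013, 0.0, -0.0]
3 dp [1.51, -0.29, -0.23] dr [0.013, 0.0, -0.0]
```

Emit:
{"method": "apply_moves", "body": {"increments": [{"gripper": 60,"delta_pos": [1.5,-0.28,-0.24],"dr": [0.013,0,0]},{"gripper": 60,"delta_pos": [1.5,-0.28,-0.23],"dr": [0.013,0,0]},{"gripper": 60,"delta_pos": [1.5,-0.28,-0.23],"dr": [0.013,0,0]},{"gripper": 60,"delta_pos": [1.5,-0.29,-0.23],"dr": [0.013,0,0]},{"gripper": 60,"delta_pos": [0,0,0],"dr": [0,0,0]}]}}

```text
t: 1.82
ee_pos: [465.6, -232.0, 168.2]
orientation: [-2.048, 0.322, 2.056]
ft_force: [-0.6, 1.0, -0.1]
width: 58.4
```

Emit:
{"method": "apply_moves", "body": {"increments": [{"gripper": 60,"delta_pos": [1.7,0,0],"dr": [0,0,0]},{"gripper": 60,"delta_pos": [1.7,0,0],"dr": [0,0,0]},{"gripper": 60,"delta_pos": [1.5,0,0],"dr": [0,0,0]},{"gripper": 60,"delta_pos": [1.5,0,0],"dr": [0,0,0]},{"gripper": 60,"delta_pos": [0,0,0],"dr": [0,0,0]}]}}

```text
t: 2.23
ee_pos: [465.7, -232.2, 105.0]
orientation: [-2.049, 0.322, 2.056]
ft_force: [-0.7, 0.4, -0.4]
width: 52.8
```

Emit:
{"method": "apply_moves", "body": {"increments": [{"gripper": 60,"delta_pos": [0,0,0],"dr": [0,0,0]},{"gripper": 60,"delta_pos": [0,0,0],"dr": [0,0,0]},{"gripper": 60,"delta_pos": [0,0,0],"dr": [0,0,0]},{"gripper": 60,"delta_pos": [0,0,0],"dr": [0,0,0]},{"gripper": 60,"delta_pos": [0,0,0],"dr": [0,0,0]}]}}

```text
t: 2.65
ee_pos: [467.7, -232.2, 107.5]
orientation: [-2.055, 0.323, 2.052]
ft_force: [0.3, 0.2, -0.3]
width: 52.6
```

Run:
```python
from h import *
plan([466.7,-233,106],72.1)
d=grab('wrist');w=cloud(d);P=w.reshape(-1,3);m=(abs(P[:,0]-465)<45)&(abs(P[:,1]+230)<45)
for z0,z1 in((127,134),(55,75),(30,38)):
    q=P[m&(P[:,2]>z0)&(P[:,2]<z1)];print(z0,len(q), len(q) and (q.mean(0).round(1),cv2.minAreaRect(q[:,:2].astype(np.float32)),cv2.minEnclosingCircle(q[:,:2].astype(np.float32))))
f=[];
for i in range(6): f.append(ctrl.get_image('wrist') and ctrl.get_obs()['ft_force'])
print(np.round(f,2))
```

```text
t 2.65 at [ 467.7 -232.2  107.5] D [-1.  -0.8 -1.5] r [ 0.0012 -0.0014 -0.0003] yang -107.83 tilt [ 1.3e-03 -7.0e-04 -1.0e+00] n 1 F [ 0.33  0.15 -0.26] w 52.6
0 dp [0.15, 0.11, 0.08] dr [0.001, -0.001, -0.0]
127 2938 (array([ 469.3, -233.6,  130.4]), ((467.9494323730469, -232.51556396484375), (72.11617279052734, 21.990421295166016), 72.1776351928711), ((476.7513427734375, -235.34532165527344), 36.05840301513672))
55 3759 (array([ 474.5, -235.3,   68. ]), ((471.96051025390625, -234.59292602539062), (44.075538635253906, 33.19375228881836), 71.50325012207031), ((466.7149963378906, -232.9599609375), 22.317378997802734))
30 4410 (array([ 479.1, -236.8,   35.1]), ((470.6394958496094, -233.96328735351562), (70.88163757324219, 63.422630310058594), 72.16432189941406), ((466.9014892578125, -232.83786010742188), 35.850616455078125))
[[-0.91 -0.46 -0.26]
 [ 0.75  0.03  0.55]
 [ 0.01 -0.75 -0.2 ]
 [ 0.36 -0.    0.54]
 [-0.12  0.   -0.35]
 [-0.72  0.91 -0.36]]
```

Emit:
{"method": "apply_moves", "body": {"increments": [{"gripper": 40,"delta_pos": [0,0,0],"dr": [0,0,0]},{"gripper": 36,"delta_pos": [0,0,0],"dr": [0,0,0]},{"gripper": 33,"delta_pos": [0,0,0],"dr": [0,0,0]},{"gripper": 30,"delta_pos": [0,0,0],"dr": [0,0,0]},{"gripper": 20,"delta_pos": [0,0,0],"dr": [0,0,0]}]}}

```text
t: 3.42
ee_pos: [467.3, -232.0, 106.6]
orientation: [-2.054, 0.322, 2.054]
ft_force: [0.6, -0.2, 0.4]
width: 30.0
```

Emit:
{"method": "apply_moves", "body": {"increments": [{"gripper": 20,"delta_pos": [0,0,0],"dr": [0,0,0]},{"gripper": 20,"delta_pos": [0,0,0],"dr": [0,0,0]},{"gripper": 20,"delta_pos": [0,0,0],"dr": [0,0,0]},{"gripper": 20,"delta_pos": [0,0,0],"dr": [0,0,0]},{"gripper": 20,"delta_pos": [0,0,0],"dr": [0,0,0]}]}}

```text
t: 3.83
ee_pos: [467.3, -231.9, 106.6]
orientation: [-2.053, 0.322, 2.054]
ft_force: [-0.9, -0.2, -1.0]
width: 29.8
```

```bash
cat >> h.py <<'E'
def avg(n=10):
    O=[]
    for i in range(n): ctrl.get_image('top'); O.append(ctrl.get_obs())
    f=np.array([o['ft_force'] for o in O]);p=np.array([o['ee_pos'] for o in O]);m=np.array([o['moment'] for o in O])
    print('avg F',f.mean(0).round(2),'sd',f.std(0).round(2),'p',p.mean(0).round(2),'sd',p.std(0).round(2),'m',m.mean(0).round(3),'w',O[-1]['width'],'t',O[-1]['t'])
E
python3 -c "
from h import *
avg(6)"
```

```text
avg F [-0.34 -1.12 -1.24] sd [0.4  0.3  0.41] p [ 467.27 -231.92  106.63] sd [0.01 0.01 0.01] m [-0.13   0.024 -0.01 ] w 29.564253651439223 t 4.1333
```

Emit:
{"method": "apply_moves", "body": {"increments": [{"gripper": 20,"delta_pos": [-0.4,0,0],"dr": [0,0,0]},{"gripper": 20,"delta_pos": [-0.8,0,0],"dr": [0,0,0]},{"gripper": 20,"delta_pos": [-1.0,0,0],"dr": [0,0,0]},{"gripper": 20,"delta_pos": [-1.5,0,0],"dr": [0,0,0]},{"gripper": 20,"delta_pos": [-1.5,0,0],"dr": [0,0,0]}]}}

```text
t: 4.55
ee_pos: [466.9, -231.6, 159.6]
orientation: [-2.052, 0.322, 2.054]
ft_force: [-0.3, -0.1, -5.5]
width: 29.6
```

Emit:
{"method": "apply_moves", "body": {"increments": [{"gripper": 20,"delta_pos": [-2,0,0],"dr": [0,0,0]},{"gripper": 20,"delta_pos": [-2,0,0],"dr": [0,0,0]},{"gripper": 20,"delta_pos": [-2,0,0],"dr": [0,0,0]},{"gripper": 20,"delta_pos": [-1.4,0,0],"dr": [0,0,0]},{"gripper": 20,"delta_pos": [0,0,0],"dr": [0,0,0]}]}}

```text
t: 4.97
ee_pos: [468.8, -232.6, 236.5]
orientation: [-2.06, 0.324, 2.048]
ft_force: [0.9, -0.4, -4.8]
width: 29.8
```

```bash
python3 -c "
from h import *
avg(8); plan([385,29,235],101.8,vmax=28)"
```

```text
avg F [-0.56 -0.01 -5.47] sd [0.75 0.37 0.66] p [ 466.87 -231.65  232.3 ] sd [0.52 0.24 1.06] m [ 0.084  0.024 -0.005] w 29.835729252351392 t 5.3667
t 5.37 at [ 466.8 -231.6  231.7] D [-81.8 260.6   3.3] r [-0.5171  0.0018  0.0008] yang -107.83 tilt [-1.7e-03  9.0e-04 -1.0e+00] n 10 F [-0.71 -0.65 -5.29] w 29.8
0 dp [-0.03, -2.23, 1.58] dr [-0.052, 0.0, 0.0]
1 dp [-0.03, -2.31, 1.46] dr [-0.052, 0.0, 0.0]
2 dp [-0.03, -2.38, 1.34] dr [-0.052, 0.0, 0.0]
3 dp [-0.03, -2.45, 1.21] dr [-0.052, 0.0, 0.0]
4 dp [-0.03, -2.51, 1.09] dr [-0.052, 0.0, 0.0]
5 dp [-0.03, -2.56, 0.95] dr [-0.052, 0.0, 0.0]
6 dp [-0.03, -2.61, 0.82] dr [-0.052, 0.0, 0.0]
7 dp [-0.03, -2.64, 0.68] dr [-0.052, 0.0, 0.0]
8 dp [-0.03, -2.68, 0.55] dr [-0.052, 0.0, 0.0]
9 dp [-0.03, -2.7, 0.41] dr [-0.052, 0.0, 0.0]
```

Emit:
{"method": "apply_moves", "body": {"increments": [{"gripper": 20,"delta_pos": [0,-1.2,0.8],"dr": [-0.026,0,0]},{"gripper": 20,"delta_pos": [0,-2.3,1.5],"dr": [-0.052,0,0]},{"gripper": 20,"delta_pos": [0,-2.4,1.4],"dr": [-0.052,0,0]},{"gripper": 20,"delta_pos": [0,-2.4,1.2],"dr": [-0.052,0,0]},{"gripper": 20,"delta_pos": [0,-2.5,1.1],"dr": [-0.052,0,0]}]}}

```text
t: 5.78
ee_pos: [431.1, -111.6, 232.2]
orientation: [-2.182, 0.081, 2.184]
ft_force: [0.1, -0.0, -4.2]
width: 29.7
```

Emit:
{"method": "apply_moves", "body": {"increments": [{"gripper": 20,"delta_pos": [0,-2.5,1.0],"dr": [-0.052,0,0]},{"gripper": 20,"delta_pos": [0,-2.6,0.9],"dr": [-0.052,0,0]},{"gripper": 20,"delta_pos": [0,-2.6,0.8],"dr": [-0.052,0,0]},{"gripper": 20,"delta_pos": [0,-2.7,0.6],"dr": [-0.052,0,0]},{"gripper": 20,"delta_pos": [0,-2.7,0.5],"dr": [-0.052,0,0]}]}}

```text
t: 6.2
ee_pos: [389.3, 18.6, 232.5]
orientation: [2.124, 0.198, -2.124]
ft_force: [0.4, 0.2, -5.6]
width: 29.8
```

Emit:
{"method": "apply_moves", "body": {"increments": [{"gripper": 20,"delta_pos": [0,-1.3,0.2],"dr": [-0.025,0,0]},{"gripper": 20,"delta_pos": [0,0,0],"dr": [0,0,0]},{"gripper": 20,"delta_pos": [0,0,0],"dr": [0,0,0]},{"gripper": 20,"delta_pos": [0,0,0],"dr": [0,0,0]},{"gripper": 20,"delta_pos": [0,0,0],"dr": [0,0,0]}]}}

```text
t: 6.62
ee_pos: [386.5, 28.9, 232.7]
orientation: [2.113, 0.219, -2.112]
ft_force: [0.2, -1.0, -6.3]
width: 30.1
```

Emit:
{"method": "apply_moves", "body": {"increments": [{"gripper": 20,"delta_pos": [0,0,0],"dr": [0,0,0]},{"gripper": 20,"delta_pos": [0,0,0],"dr": [0,0,0]},{"gripper": 20,"delta_pos": [0,0,0],"dr": [0,0,0]},{"gripper": 20,"delta_pos": [0,0,0],"dr": [0,0,0]},{"gripper": 20,"delta_pos": [0,0,0],"dr": [0,0,0]}]}}

```text
t: 7.03
ee_pos: [386.3, 29.3, 232.6]
orientation: [2.112, 0.22, -2.112]
ft_force: [-0.3, 0.5, -5.1]
width: 29.9
```

Run:
```python
from h import *
avg(2)
d=grab('wrist');im=d['img'][:,:,::-1].copy();cv2.imwrite('pics/w2.png',im);w=cloud(d);P=w.reshape(-1,3)
Rm=cv2.Rodrigues(d['rvec'])[0];print('cam',(-Rm.T@d['tvec'].ravel()).round(1))
m=(P[:,0]>425)&(P[:,0]<545)&(P[:,1]>20)&(P[:,1]<85)&(P[:,2]>170)&(P[:,2]<235);q=P[m];print(len(q))
if len(q):
    print(np.percentile(q,[1,50,99],axis=0).round(1).tolist())
    for x in range(430,545,5):
        s=q[(q[:,0]>=x)&(q[:,0]<x+5)]
        if len(s): print(x,len(s),s.mean(0).round(1),np.percentile(s[:,1],[3,97]).round(1),s[:,2].max().round(1))
m=(P[:,0]>425)&(P[:,0]<560)&(P[:,1]>-40)&(P[:,1]<125)&(P[:,2]>17)&(P[:,2]<27);print('plate',cv2.minAreaRect(P[m][:,:2].astype(np.float32)))
# held lug: top
o=ctrl.get_obs()['ee_pos'];m=(np.hypot(P[:,0]-o[0],P[:,1]-o[1])<26)&(P[:,2]>170);q=P[m];print('lug',len(q));z=np.percentile(q[:,2],[5,50,95]);print(z)
```

```text
avg F [-0.   -0.38 -5.55] sd [0.13 0.08 0.15] p [386.24  29.38 232.66] sd [0.   0.03 0.01] m [ 0.023  0.007 -0.029] w 30.175611550404255 t 7.1333
cam [463.3  45.4 387.5]
3483
[[441.4, 33.5, 204.1], [476.9, 43.4, 206.0], [509.6, 52.7, 220.0]]
435 1 [440.   38.8 216.8] [38.8 38.8] 216.8
440 209 [442.9  36.7 219.1] [32.7 40.3] 220.8
445 274 [447.3  37.3 211.1] [33.4 41.1] 220.4
450 213 [452.5  38.5 205.8] [34.6 42.3] 207.8
455 225 [457.5  39.4 205.7] [35.5 43.3] 207.7
460 235 [462.5  40.5 206. ] [36.4 44.4] 208.6
465 256 [467.5  41.5 212.6] [37.6 45.4] 215.4
470 235 [472.4  42.6 209.2] [38.5 46.5] 214.9
475 240 [477.5  43.6 205.8] [39.8 47.3] 208.4
480 247 [482.6  44.4 205.8] [40.5 48.2] 208.3
485 252 [487.5  45.5 205.7] [41.7 49.3] 208.0
490 260 [492.5  46.6 205.7] [42.8 50.4] 207.6
495 263 [497.5  47.6 205.7] [43.8 51.4] 207.7
500 270 [502.5  48.7 205.7] [44.8 52.5] 207.7
505 281 [507.4  49.5 205.7] [45.7 53.5] 207.4
510 22 [510.3  48.  205.5] [46.4 50.7] 206.4
plate ((487.1112060546875, 45.82359313964844), (142.35888671875, 99.9564208984375), 11.62147045135498)
lug 20340
[191.93009732 256.75559521 323.95121402]
```

View pics/w2.png

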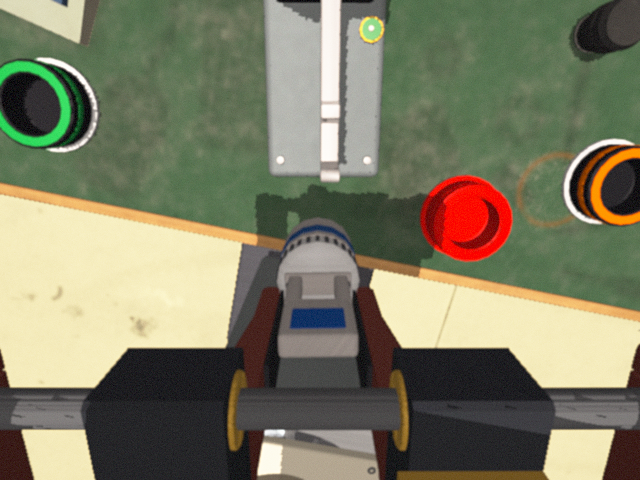

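Run:
```python
from h import *
d=load('wrist');w=cloud(d);P=w.reshape(-1,3)
o=ctrl.get_obs();M=R.from_rotvec(o['orientation']).as_matrix();T=o['ee_pos']
L=(P-T)@M  # tool coords x down
u=(P[:,2]>254)&(P[:,2]<259)&(abs(L[:,1])<25)&(abs(L[:,2])<25);q=L[u];print(len(q),np.percentile(q,[1,5,50,95,99],axis=0).round(1).tolist())
# lug front face (towards camera = -tool z) rows
for a in (-20,-15,-10,-5,0,3):
    s=L[(L[:,0]>a)&(L[:,0]<a+3)&(abs(L[:,1])<12)&(abs(L[:,2])<25)];
    if len(s): print(a,len(s),np.percentile(s,[5,50,95],axis=0).round(1).tolist())
img=d['img'].reshape(-1,3).astype(int)
b=(img[:,2]>img[:,0]+50)&(abs(L[:,1])<20)&(abs(L[:,2])<20)&(L[:,0]<10);print('inlay',b.sum(),np.percentile(L[b],[2,50,98],axis=0).round(1).tolist())
# cap top circle
s=L[(P[:,2]>185)&(P[:,2]<198)&(abs(L[:,1])<30)&(abs(L[:,2])<30)];print('cap',len(s),len(s) and cv2.minEnclosingCircle(s[:,1:].astype(np.float32)))
g=P[(img[:,1]>150)&(img[:,0]<80)&(P[:,2]>30)&(P[:,2]<39)];c=g[:,:2];A=np.c_[2*c,np.ones(len(c))]
print('green',len(g),cv2.minEnclosingCircle(c.astype(np.float32)),g.mean(0),cv2.minAreaRect(c.astype(np.float32)))
plan([457.7,39.5,233],101.4)
ya=np.radians(11.4);xh=np.array([np.cos(ya),np.sin(ya)]);yh=np.array([-xh[1],xh[0]]);v=T[:2]-[457.7,39.5];print('rel hook',v@xh,v@yh)
```

```text
2527 [[-26.1, -22.8, -10.7], [-25.4, -17.0, -10.3], [-24.0, 0.2, -1.7], [-21.9, 17.5, 4.3], [-21.5, 22.8, 7.1]]
-20 286 [[-19.9, -10.7, -5.2], [-18.6, -0.0, -4.6], [-17.2, 10.6, -4.1]]
-15 221 [[-14.9, -10.8, -5.3], [-13.4, 0.2, -4.7], [-12.2, 10.8, -4.1]]
-10 200 [[-9.7, -11.0, -5.2], [-8.4, 1.0, -4.7], [-7.2, 10.9, -4.2]]
-5 167 [[-4.8, -11.0, -5.1], [-3.5, 0.6, -4.7], [-2.1, 10.9, -4.2]]
0 181 [[0.2, -10.9, -4.9], [1.5, -0.3, -4.4], [2.9, 10.4, -4.0]]
3 158 [[3.3, -10.7, -4.9], [4.5, 0.2, -4.5], [5.8, 11.0, -4.1]]
inlay 987 [[-18.5, -9.9, -5.4], [-11.4, -0.2, -4.8], [-2.7, 9.8, -4.1]]
cap 3497 ((-0.10465101897716522, 0.19388099014759064), 22.255136489868164)
green 1712 ((427.94305419921875, 282.72381591796875), 33.86861038208008) [429.33784354 275.8421754   35.76220943] ((428.0378723144531, 278.17059326171875), (57.872962951660156, 66.50421905517578), 89.24406433105469)
t 7.18 at [386.2  29.4 232.7] D [71.5 10.1  0.3] r [0.0087 0.     0.    ] yang -78.1 tilt [-0. -0. -1.] n 3 F [-0.12 -0.71 -5.36] w 29.9
0 dp [-0.01, 0.16, -2.4] dr [0.003, 0.0, 0.0]
1 dp [-0.01, 0.16, -2.4] dr [0.003, 0.0, 0.0]
2 dp [-0.01, 0.15, -2.4] dr [0.003, 0.0, 0.0]
rel hook -72.07283145689371 4.266553745510157
```

Emit:
{"method": "apply_moves", "body": {"increments": [{"gripper": 20,"delta_pos": [0,0.2,0],"dr": [0.004,0,0]},{"gripper": 20,"delta_pos": [0,0.23,0],"dr": [0.005,0,0]},{"gripper": 20,"delta_pos": [0,0,-0.3],"dr": [0,0,0]},{"gripper": 20,"delta_pos": [0,0,-0.6],"dr": [0,0,0]},{"gripper": 20,"delta_pos": [0,0,-0.8],"dr": [0,0,0]}]}}

```text
t: 7.6
ee_pos: [404.1, 28.7, 232.7]
orientation: [2.117, 0.211, -2.117]
ft_force: [1.0, -0.1, -5.8]
width: 30.0
```

Emit:
{"method": "apply_moves", "body": {"increments": [{"gripper": 20,"delta_pos": [0,0,-0.8],"dr": [0,0,0]},{"gripper": 20,"delta_pos": [0,0,-0.8],"dr": [0,0,0]},{"gripper": 20,"delta_pos": [0,0,-0.4],"dr": [0,0,0]},{"gripper": 20,"delta_pos": [0,0,0],"dr": [0,0,0]},{"gripper": 20,"delta_pos": [0,0,0],"dr": [0,0,0]}]}}

```text
t: 8.02
ee_pos: [423.4, 32.7, 232.4]
orientation: [2.116, 0.211, -2.118]
ft_force: [0.0, 0.0, -5.5]
width: 29.5
```

Run:
```python
from h import *
avg(4)
o=ctrl.get_obs();T=o['ee_pos'];d=grab('wrist');w=cloud(d);P=w.reshape(-1,3)
ya=np.radians(11.4);xh=np.array([np.cos(ya),np.sin(ya)]);yh=np.array([-xh[1],xh[0]])
v=T[:2]-[457.7,39.5];print('rel hook',v@xh,v@yh)
q=P[:,:2]-T[:2];L=np.c_[q@xh,q@yh,P[:,2]]
h=L[(L[:,0]>8)&(L[:,0]<75)&(abs(L[:,1])<12)&(P[:,2]>198)&(P[:,2]<224)]
for x in range(8,75,4):
    s=h[(h[:,0]>=x)&(h[:,0]<x+4)]
    if len(s): print(x,len(s),s.mean(0).round(1),np.percentile(s[:,1],[3,97]).round(1),s[:,2].max().round(1))
t=h[h[:,2]>217];t=t[t[:,0]<50];print('tip',np.percentile(t,[1,50,99],axis=0).round(1).tolist())
```

```text
avg F [ 0.09  0.25 -5.45] sd [0.37 0.53 0.25] p [422.95  32.57 232.5 ] sd [0.05 0.03 0.07] m [ 0.007  0.035 -0.012] w 29.786934021951357 t 8.2167
rel hook -35.42625261532256 0.05766731821837645
16 54 [ 1.910e+01 -1.000e-01  2.191e+02] [-3.7  3.4] 220.2
20 220 [ 22.4  -0.3 218. ] [-4.1  3.4] 221.0
24 228 [ 2.550e+01 -1.000e-01  2.085e+02] [-3.9  3.6] 216.1
28 137 [ 29.9  -0.3 205.7] [-3.9  3.6] 207.2
32 149 [ 3.400e+01 -1.000e-01  2.059e+02] [-3.9  3.6] 207.7
36 138 [ 3.800e+01 -2.000e-01  2.058e+02] [-3.8  3.5] 207.3
40 86 [ 4.130e+01 -1.000e-01  2.064e+02] [-3.8  3.5] 213.4
44 163 [ 46.    0.  213.8] [-3.7  3.8] 215.2
48 211 [4.990e+01 1.000e-01 2.097e+02] [-3.7  3.8] 214.7
52 162 [ 54.    0.  205.8] [-3.8  3.9] 207.8
56 162 [ 58.    0.  205.8] [-3.7  3.9] 207.8
60 169 [6.200e+01 1.000e-01 2.058e+02] [-3.7  3.8] 207.4
64 167 [ 66.1  -0.  205.8] [-3.7  3.8] 207.5
68 162 [ 70.    0.  205.7] [-3.7  3.8] 207.3
72 126 [ 73.4   0.  205.8] [-3.7  3.7] 207.5
tip [[18.2, -4.1, 217.2], [21.3, -0.1, 219.2], [23.5, 3.4, 220.8]]
```

Emit:
{"method": "apply_moves", "body": {"increments": [{"gripper": 20,"delta_pos": [-0.08,0,-0.2],"dr": [0,0,0]},{"gripper": 20,"delta_pos": [0,0,-0.4],"dr": [0,0,0]},{"gripper": 20,"delta_pos": [0,0,-0.5],"dr": [0,0,0]},{"gripper": 20,"delta_pos": [0,0,-0.5],"dr": [0,0,0]},{"gripper": 20,"delta_pos": [0,0,-0.5],"dr": [0,0,0]}]}}

```text
t: 8.68
ee_pos: [444.7, 36.9, 233.5]
orientation: [2.117, 0.211, -2.116]
ft_force: [0.3, 0.7, -5.7]
width: 29.7
```

Emit:
{"method": "apply_moves", "body": {"increments": [{"gripper": 20,"delta_pos": [0,0,-0.5],"dr": [0,0,0]},{"gripper": 20,"delta_pos": [0,0,-0.4],"dr": [0,0,0]},{"gripper": 20,"delta_pos": [0,0,-0.3],"dr": [0,0,0]},{"gripper": 20,"delta_pos": [0,0,-0.25],"dr": [0,0,0]},{"gripper": 20,"delta_pos": [0,0,0],"dr": [0,0,0]}]}}

```text
t: 9.1
ee_pos: [458.7, 39.7, 233.4]
orientation: [2.117, 0.211, -2.117]
ft_force: [0.5, -0.2, -5.3]
width: 30.0
```

Run:
```python
from h import *
avg(4)
o=ctrl.get_obs();T=o['ee_pos'];d=grab('wrist');cv2.imwrite('pics/w3.png',d['img'][:,:,::-1]);w=cloud(d);P=w.reshape(-1,3)
ya=np.radians(11.4);xh=np.array([np.cos(ya),np.sin(ya)]);yh=np.array([-xh[1],xh[0]])
v=T[:2]-[457.7,39.5];print('rel hook',v@xh,v@yh)
```

```text
avg F [-0.61 -0.7  -5.38] sd [0.33 0.34 0.65] p [458.03  39.59 233.39] sd [0.15 0.02 0.03] m [ 0.008  0.018 -0.019] w 29.53177849328151 t 9.3
rel hook 0.23662578464932665 0.01487230942383181
```

View pics/w3.png

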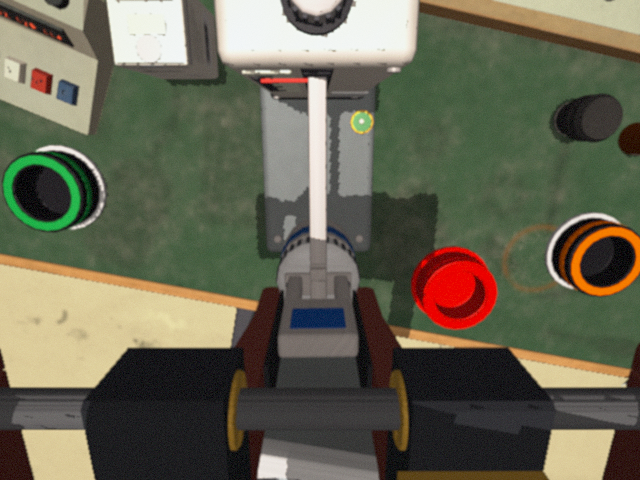

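Emit:
{"method": "apply_moves", "body": {"increments": [{"gripper": 20,"delta_pos": [0.15,0,0],"dr": [0,0,0]},{"gripper": 20,"delta_pos": [0.3,0,0],"dr": [0,0,0]},{"gripper": 20,"delta_pos": [0.3,0,0],"dr": [0,0,0]},{"gripper": 20,"delta_pos": [0.3,0,0],"dr": [0,0,0]},{"gripper": 20,"delta_pos": [0.2,0,0],"dr": [0,0,0]}]}}

```text
t: 9.77
ee_pos: [457.9, 39.6, 220.4]
orientation: [2.116, 0.211, -2.118]
ft_force: [-0.3, -0.2, -4.2]
width: 29.8
```

Emit:
{"method": "apply_moves", "body": {"increments": [{"gripper": 20,"delta_pos": [0.1,0,0],"dr": [0,0,0]},{"gripper": 20,"delta_pos": [0.1,0,0],"dr": [0,0,0]},{"gripper": 20,"delta_pos": [0.1,0,0],"dr": [0,0,0]},{"gripper": 20,"delta_pos": [0.1,0,0],"dr": [0,0,0]},{"gripper": 20,"delta_pos": [0.1,0,0],"dr": [0,0,0]}]}}

```text
t: 10.18
ee_pos: [458.2, 39.6, 216.0]
orientation: [2.117, 0.211, -2.117]
ft_force: [-0.6, -0.8, -5.2]
width: 29.5
```

Emit:
{"method": "apply_moves", "body": {"increments": [{"gripper": 20,"delta_pos": [0.1,0,0],"dr": [0,0,0]},{"gripper": 20,"delta_pos": [0.1,0,0],"dr": [0,0,0]},{"gripper": 20,"delta_pos": [0.1,0,0],"dr": [0,0,0]},{"gripper": 20,"delta_pos": [0.1,0,0],"dr": [0,0,0]},{"gripper": 20,"delta_pos": [0.1,0,0],"dr": [0,0,0]}]}}

```text
t: 10.6
ee_pos: [458.3, 39.6, 211.0]
orientation: [2.117, 0.211, -2.117]
ft_force: [0.3, -0.3, -4.2]
width: 29.6
```

Run:
```python
from h import *
d=load('wrist');P=cloud(d).reshape(-1,3);img=d['img'].reshape(-1,3).astype(int)
g=P[(img[:,1]>img[:,0]+70)&(P[:,2]>31)&(P[:,2]<39)&(P[:,1]>200)]
print('green',len(g),cv2.minEnclosingCircle(g[:,:2].astype(np.float32)),np.median(g,0))
f=P[(P[:,2]>4)&(P[:,2]<13)&(np.hypot(P[:,0]-427,P[:,1]-282)<25)];print('floor',len(f),f.mean(0))
avg(8)
```

```text
green 1905 ((427.9112854003906, 282.4944152832031), 34.45410919189453) [430.26511286 282.73360246  35.7952608 ]
floor 1321 [424.1523328  290.5160705    9.37380329]
avg F [ 0.54  0.06 -4.52] sd [0.39 0.33 0.53] p [458.19  39.6  210.97] sd [0.02 0.01 0.08] m [ 0.014 -0.007  0.003] w 29.59406784129024 t 11.0
```

Emit:
{"method": "apply_moves", "body": {"increments": [{"gripper": 20,"delta_pos": [0.1,0,0],"dr": [0,0,0]},{"gripper": 20,"delta_pos": [0.2,0,0],"dr": [0,0,0]},{"gripper": 20,"delta_pos": [0.2,0,0],"dr": [0,0,0]},{"gripper": 20,"delta_pos": [0.2,0,0],"dr": [0,0,0]},{"gripper": 20,"delta_pos": [0.2,0,0],"dr": [0,0,0]}]}}

```text
t: 11.42
ee_pos: [458.3, 39.6, 201.8]
orientation: [2.117, 0.211, -2.117]
ft_force: [0.2, -0.2, -3.6]
width: 29.7
```

Emit:
{"method": "apply_moves", "body": {"increments": [{"gripper": 20,"delta_pos": [0.2,0,0],"dr": [0,0,0]},{"gripper": 20,"delta_pos": [0.2,0,0],"dr": [0,0,0]},{"gripper": 20,"delta_pos": [0.2,0,0],"dr": [0,0,0]},{"gripper": 20,"delta_pos": [0.2,0,0],"dr": [0,0,0]},{"gripper": 20,"delta_pos": [0.2,0,0],"dr": [0,0,0]}]}}

```text
t: 11.83
ee_pos: [458.3, 39.6, 191.9]
orientation: [2.117, 0.211, -2.117]
ft_force: [0.6, -0.5, -2.1]
width: 29.4
```

Emit:
{"method": "apply_moves", "body": {"increments": [{"gripper": 20,"delta_pos": [0.2,0,0],"dr": [0,0,0]},{"gripper": 20,"delta_pos": [0.2,0,0],"dr": [0,0,0]},{"gripper": 20,"delta_pos": [0.2,0,0],"dr": [0,0,0]},{"gripper": 20,"delta_pos": [0.1,0,0],"dr": [0,0,0]},{"gripper": 20,"delta_pos": [0,0,0],"dr": [0,0,0]}]}}

```text
t: 12.25
ee_pos: [458.3, 39.6, 184.9]
orientation: [2.117, 0.211, -2.117]
ft_force: [-0.3, -0.1, -0.5]
width: 29.6
```

Run:
```python
from h import *
avg(25)
```

```text
avg F [ 0.39  0.07 -1.17] sd [0.75 0.44 0.41] p [458.26  39.6  185.03] sd [0.02 0.01 0.04] m [ 0.026 -0.052 -0.008] w 29.402560075570985 t 13.5
```

Emit:
{"method": "apply_moves", "body": {"increments": [{"gripper": 20,"delta_pos": [0.15,0,0],"dr": [0,0,0]},{"gripper": 20,"delta_pos": [0.2,0,0],"dr": [0,0,0]},{"gripper": 20,"delta_pos": [0.2,0,0],"dr": [0,0,0]},{"gripper": 20,"delta_pos": [0.18,0,0],"dr": [0,0,0]},{"gripper": 20,"delta_pos": [0.1,0,0],"dr": [0,0,0]}]}}

```text
t: 13.92
ee_pos: [458.2, 39.6, 176.4]
orientation: [2.117, 0.211, -2.117]
ft_force: [0.9, 0.8, -0.9]
width: 29.7
```

Run:
```python
from h import *
avg(30)
```

```text
avg F [ 1.26  0.25 -0.03] sd [0.66 0.4  0.47] p [458.24  39.6  176.7 ] sd [0.02 0.01 0.08] m [ 0.045 -0.201 -0.   ] w 29.789887125658094 t 15.4167
```

Emit:
{"method": "apply_moves", "body": {"increments": [{"gripper": 20,"delta_pos": [0,0,-0.03],"dr": [0,0,0]},{"gripper": 20,"delta_pos": [0,0,-0.03],"dr": [0,0,0]},{"gripper": 20,"delta_pos": [0,0,0],"dr": [0,0,0]},{"gripper": 20,"delta_pos": [0,0,0],"dr": [0,0,0]},{"gripper": 20,"delta_pos": [0,0,0],"dr": [0,0,0]}]}}

```text
t: 15.83
ee_pos: [458.3, 39.6, 176.5]
orientation: [2.116, 0.211, -2.118]
ft_force: [-0.8, -1.0, -0.6]
width: 30.1
```

Run:
```python
from h import *
avg(14)
```

```text
avg F [-2.38 -1.42 -0.17] sd [0.77 0.63 0.46] p [458.34  39.66 176.53] sd [0.02 0.01 0.01] m [-0.209  0.394  0.004] w 29.890402399960738 t 16.5333
```

Emit:
{"method": "apply_moves", "body": {"increments": [{"gripper": 20,"delta_pos": [0,0,0.02],"dr": [0,0,0]},{"gripper": 20,"delta_pos": [0,0,0.02],"dr": [0,0,0]},{"gripper": 20,"delta_pos": [0,0,0],"dr": [0,0,0]},{"gripper": 20,"delta_pos": [0,0,0],"dr": [0,0,0]},{"gripper": 20,"delta_pos": [0,0,0],"dr": [0,0,0]}]}}

```text
t: 16.95
ee_pos: [458.3, 39.6, 176.7]
orientation: [2.117, 0.211, -2.117]
ft_force: [-3.7, -1.6, -0.2]
width: 29.9
```

Run:
```python
from h import *
avg(12)
```

```text
avg F [-2.82 -1.19  0.05] sd [0.45 0.49 0.31] p [458.36  39.64 176.68] sd [0.01 0.01 0.01] m [-0.183  0.529 -0.007] w 29.95625078713042 t 17.55
```

Emit:
{"method": "apply_moves", "body": {"increments": [{"gripper": 20,"delta_pos": [0,0,0.03],"dr": [0,0,0]},{"gripper": 20,"delta_pos": [0,0,0],"dr": [0,0,0]},{"gripper": 20,"delta_pos": [0,0,0],"dr": [0,0,0]},{"gripper": 20,"delta_pos": [0,0,0],"dr": [0,0,0]},{"gripper": 20,"delta_pos": [0,0,0],"dr": [0,0,0]}]}}

```text
t: 17.97
ee_pos: [458.3, 39.6, 176.8]
orientation: [2.117, 0.211, -2.116]
ft_force: [-1.5, -0.3, 0.3]
width: 29.9
```

Run:
```python
from h import *
avg(10)
```

```text
avg F [-1.25 -0.06 -0.21] sd [0.64 0.66 0.45] p [458.29  39.61 176.76] sd [0.02 0.01 0.01] m [-0.036  0.196  0.01 ] w 29.74786510221664 t 18.4667
```

Emit:
{"method": "apply_moves", "body": {"increments": [{"gripper": 20,"delta_pos": [0,0,0.015],"dr": [0,0,0]},{"gripper": 20,"delta_pos": [0,0,0],"dr": [0,0,0]},{"gripper": 20,"delta_pos": [0,0,0],"dr": [0,0,0]},{"gripper": 60,"delta_pos": [0,0,0],"dr": [0,0,0]},{"gripper": 60,"delta_pos": [0,0,0],"dr": [0,0,0]}]}}

```text
t: 18.88
ee_pos: [458.0, 39.6, 176.7]
orientation: [2.117, 0.211, -2.117]
ft_force: [-0.0, 0.7, 0.2]
width: 39.8
```

Emit:
{"method": "apply_moves", "body": {"increments": [{"gripper": 60,"delta_pos": [0,0,0],"dr": [0,0,0]},{"gripper": 60,"delta_pos": [0,0,0],"dr": [0,0,0]},{"gripper": 60,"delta_pos": [0,0,0],"dr": [0,0,0]},{"gripper": 60,"delta_pos": [0,0,0],"dr": [0,0,0]},{"gripper": 60,"delta_pos": [0,0,0],"dr": [0,0,0]}]}}

```text
t: 19.3
ee_pos: [457.9, 39.5, 176.7]
orientation: [2.117, 0.211, -2.117]
ft_force: [-0.8, -0.1, -0.4]
width: 52.6
```

```bash
cat > lug.py <<'E'
from h import *
d=grab('wrist');P=cloud(d).reshape(-1,3);img=d['img'].reshape(-1,3).astype(int)
o=ctrl.get_obs();M=R.from_rotvec(o['orientation']).as_matrix();L=(P-o['ee_pos'])@M
b=(img[:,2]>img[:,0]+50)&(abs(L[:,1])<20)&(abs(L[:,2])<20)&(L[:,0]<10);print('t',o['t'],'w',o['width'],'inlay',b.sum(),np.percentile(L[b],[2,50,98],axis=0).round(1).tolist())
for a in (-20,-15,-10,-5,0):
    s=L[(L[:,0]>a)&(L[:,0]<a+5)&(abs(L[:,1])<14)&(abs(L[:,2])<12)];
    if len(s): print(a,len(s),np.median(s[:,2]).round(2))
avg(2)
E
python3 lug.py
```

```text
t 19.35 w 52.59668727352146 inlay 971 [[-18.3, -9.9, -5.8], [-11.2, 0.1, -5.1], [-2.9, 9.8, -4.5]]
-20 505 -4.98
-15 431 -5.02
-10 382 -5.06
-5 337 -4.91
0 467 -5.0
avg F [-0.28  0.43 -0.04] sd [0.68 0.26 0.08] p [457.93  39.56 176.68] sd [0.01 0.   0.01] m [-0.013  0.032  0.005] w 52.708738671886046 t 19.45
```

Emit:
{"method": "apply_moves", "body": {"increments": [{"gripper": 60,"delta_pos": [0,0,0],"dr": [0,0,0]},{"gripper": 60,"delta_pos": [0,0,0],"dr": [0,0,0]},{"gripper": 60,"delta_pos": [0,0,0],"dr": [0,0,0]},{"gripper": 60,"delta_pos": [0,0,0],"dr": [0,0,0]},{"gripper": 60,"delta_pos": [0,0,0],"dr": [0,0,0]}]}}

```text
t: 19.87
ee_pos: [457.9, 39.5, 176.7]
orientation: [2.117, 0.211, -2.117]
ft_force: [-0.3, -0.6, 0.8]
width: 53.2
```

Emit:
{"method": "apply_moves", "body": {"increments": [{"gripper": 60,"delta_pos": [0,0,0],"dr": [0,0,0]},{"gripper": 60,"delta_pos": [0,0,0],"dr": [0,0,0]},{"gripper": 60,"delta_pos": [0,0,0],"dr": [0,0,0]},{"gripper": 60,"delta_pos": [0,0,0],"dr": [0,0,0]},{"gripper": 60,"delta_pos": [0,0,0],"dr": [0,0,0]}]}}

```text
t: 20.28
ee_pos: [457.9, 39.6, 176.7]
orientation: [2.117, 0.211, -2.117]
ft_force: [-0.3, 0.1, -0.2]
width: 52.8
```

Emit:
{"method": "apply_moves", "body": {"increments": [{"gripper": 60,"delta_pos": [0,0,0],"dr": [0,0,0]},{"gripper": 60,"delta_pos": [0,0,0],"dr": [0,0,0]},{"gripper": 60,"delta_pos": [0,0,0],"dr": [0,0,0]},{"gripper": 60,"delta_pos": [0,0,0],"dr": [0,0,0]},{"gripper": 60,"delta_pos": [0,0,0],"dr": [0,0,0]}]}}

```text
t: 20.7
ee_pos: [457.9, 39.5, 176.7]
orientation: [2.117, 0.211, -2.117]
ft_force: [0.4, 0.6, 0.3]
width: 52.6
```

Emit:
{"method": "apply_moves", "body": {"increments": [{"gripper": 60,"delta_pos": [0,0,0],"dr": [0,0,0]},{"gripper": 60,"delta_pos": [0,0,0],"dr": [0,0,0]},{"gripper": 60,"delta_pos": [0,0,0],"dr": [0,0,0]},{"gripper": 60,"delta_pos": [0,0,0],"dr": [0,0,0]},{"gripper": 60,"delta_pos": [0,0,0],"dr": [0,0,0]}]}}

```text
t: 21.12
ee_pos: [457.9, 39.5, 176.7]
orientation: [2.117, 0.211, -2.117]
ft_force: [-0.4, 0.1, 0.4]
width: 53.2
```

Emit:
{"method": "apply_moves", "body": {"increments": [{"gripper": 60,"delta_pos": [0,0,0],"dr": [0,0,0]},{"gripper": 60,"delta_pos": [0,0,0],"dr": [0,0,0]},{"gripper": 60,"delta_pos": [0,0,0],"dr": [0,0,0]},{"gripper": 60,"delta_pos": [0,0,0],"dr": [0,0,0]},{"gripper": 60,"delta_pos": [0,0,0],"dr": [0,0,0]}]}}

```text
t: 21.53
ee_pos: [458.0, 39.6, 176.7]
orientation: [2.117, 0.211, -2.117]
ft_force: [-0.7, -0.1, -0.1]
width: 52.6
```

Emit:
{"method": "apply_moves", "body": {"increments": [{"gripper": 60,"delta_pos": [0,0,0],"dr": [0,0,0]},{"gripper": 60,"delta_pos": [0,0,0],"dr": [0,0,0]},{"gripper": 60,"delta_pos": [0,0,0],"dr": [0,0,0]},{"gripper": 60,"delta_pos": [0,0,0],"dr": [0,0,0]},{"gripper": 60,"delta_pos": [0,0,0],"dr": [0,0,0]}]}}

```text
t: 21.95
ee_pos: [457.9, 39.5, 176.7]
orientation: [2.117, 0.211, -2.117]
ft_force: [-0.1, -0.3, -0.3]
width: 52.7
```

```bash
python3 lug.py
```

```text
t 22.0 w 52.68956875015926 inlay 967 [[-18.5, -9.9, -5.7], [-11.3, 0.1, -5.1], [-2.7, 9.8, -4.4]]
-20 502 -4.92
-15 422 -5.0
-10 390 -4.97
-5 325 -4.86
0 478 -4.99
avg F [-0.06  0.47  0.44] sd [0.46 0.2  0.17] p [457.94  39.55 176.7 ] sd [0.03 0.01 0.01] m [ 0.026 -0.039 -0.001] w 52.675070611762116 t 22.1
```

Emit:
{"method": "apply_moves", "body": {"increments": [{"gripper": 45,"delta_pos": [0,0,0],"dr": [0,0,0]},{"gripper": 40,"delta_pos": [0,0,0],"dr": [0,0,0]},{"gripper": 36,"delta_pos": [0,0,0],"dr": [0,0,0]},{"gripper": 33,"delta_pos": [0,0,0],"dr": [0,0,0]},{"gripper": 20,"delta_pos": [0,0,0],"dr": [0,0,0]}]}}

```text
t: 22.52
ee_pos: [457.9, 39.5, 176.7]
orientation: [2.117, 0.211, -2.117]
ft_force: [0.1, 0.4, 0.0]
width: 29.9
```

Emit:
{"method": "apply_moves", "body": {"increments": [{"gripper": 20,"delta_pos": [0,0,0],"dr": [0,0,0]},{"gripper": 20,"delta_pos": [0,0,0],"dr": [0,0,0]},{"gripper": 20,"delta_pos": [0,0,0],"dr": [0,0,0]},{"gripper": 20,"delta_pos": [-0.05,0,0],"dr": [0,0,0]},{"gripper": 20,"delta_pos": [-0.1,0,0],"dr": [0,0,0]}]}}

```text
t: 22.93
ee_pos: [457.9, 39.5, 178.2]
orientation: [2.117, 0.211, -2.117]
ft_force: [0.5, -0.3, -0.0]
width: 29.9
```

Emit:
{"method": "apply_moves", "body": {"increments": [{"gripper": 20,"delta_pos": [-0.2,0,0],"dr": [0,0,0]},{"gripper": 20,"delta_pos": [-0.2,0,0],"dr": [0,0,0]},{"gripper": 20,"delta_pos": [-0.2,0,0],"dr": [0,0,0]},{"gripper": 20,"delta_pos": [-0.2,0,0],"dr": [0,0,0]},{"gripper": 20,"delta_pos": [-0.2,0,0],"dr": [0,0,0]}]}}

```text
t: 23.35
ee_pos: [457.9, 39.5, 188.4]
orientation: [2.117, 0.211, -2.117]
ft_force: [0.0, -0.4, -1.5]
width: 29.7
```

Emit:
{"method": "apply_moves", "body": {"increments": [{"gripper": 20,"delta_pos": [-0.2,0,0],"dr": [0,0,0]},{"gripper": 20,"delta_pos": [-0.2,0,0],"dr": [0,0,0]},{"gripper": 20,"delta_pos": [-0.2,0,0],"dr": [0,0,0]},{"gripper": 20,"delta_pos": [-0.2,0,0],"dr": [0,0,0]},{"gripper": 20,"delta_pos": [-0.2,0,0],"dr": [0,0,0]}]}}

```text
t: 23.77
ee_pos: [457.9, 39.5, 198.3]
orientation: [2.117, 0.211, -2.117]
ft_force: [0.8, 0.5, -3.7]
width: 29.7
```

```bash
python3 lug.py
```

```text
t 23.8167 w 29.68608783357663 inlay 954 [[-18.0, -9.9, -5.7], [-10.9, 0.1, -5.1], [-2.4, 9.7, -4.5]]
-20 508 -4.91
-15 428 -5.01
-10 378 -4.99
-5 328 -4.89
0 481 -4.94
avg F [ 0.77 -0.17 -3.62] sd [0.34 0.6  0.1 ] p [457.91  39.55 198.32] sd [0.02 0.01 0.07] m [ 0.033 -0.108 -0.009] w 29.688983253824798 t 23.9167
```

Emit:
{"method": "apply_moves", "body": {"increments": [{"gripper": 20,"delta_pos": [-0.1,0,0],"dr": [0,0,0]},{"gripper": 20,"delta_pos": [-0.2,0,0],"dr": [0,0,0]},{"gripper": 20,"delta_pos": [-0.2,0,0],"dr": [0,0,0]},{"gripper": 20,"delta_pos": [-0.2,0,0],"dr": [0,0,0]},{"gripper": 20,"delta_pos": [-0.2,0,0],"dr": [0,0,0]}]}}

```text
t: 24.33
ee_pos: [457.8, 39.5, 207.3]
orientation: [2.117, 0.211, -2.117]
ft_force: [-0.5, 0.2, -4.0]
width: 29.9
```

Emit:
{"method": "apply_moves", "body": {"increments": [{"gripper": 20,"delta_pos": [-0.2,0,0],"dr": [0,0,0]},{"gripper": 20,"delta_pos": [-0.15,0,0],"dr": [0,0,0]},{"gripper": 20,"delta_pos": [-0.1,0,0],"dr": [0,0,0]},{"gripper": 20,"delta_pos": [-0.1,0,0],"dr": [0,0,0]},{"gripper": 20,"delta_pos": [-0.1,0,0],"dr": [0,0,0]}]}}

```text
t: 24.75
ee_pos: [457.7, 39.5, 213.6]
orientation: [2.116, 0.211, -2.117]
ft_force: [0.3, -1.0, -6.3]
width: 29.6
```

Emit:
{"method": "apply_moves", "body": {"increments": [{"gripper": 20,"delta_pos": [-0.1,0,0],"dr": [0,0,0]},{"gripper": 20,"delta_pos": [-0.1,0,0],"dr": [0,0,0]},{"gripper": 20,"delta_pos": [-0.1,0,0],"dr": [0,0,0]},{"gripper": 20,"delta_pos": [-0.15,0,0],"dr": [0,0,0]},{"gripper": 20,"delta_pos": [-0.2,0,0],"dr": [0,0,0]}]}}

```text
t: 25.17
ee_pos: [457.7, 39.5, 220.2]
orientation: [2.116, 0.211, -2.117]
ft_force: [0.2, 0.5, -5.5]
width: 29.7
```

Emit:
{"method": "apply_moves", "body": {"increments": [{"gripper": 20,"delta_pos": [-0.3,0,0],"dr": [0,0,0]},{"gripper": 20,"delta_pos": [-0.3,0,0],"dr": [0,0,0]},{"gripper": 20,"delta_pos": [-0.3,0,0],"dr": [0,0,0]},{"gripper": 20,"delta_pos": [-0.2,0,0],"dr": [0,0,0]},{"gripper": 20,"delta_pos": [-0.15,0,0],"dr": [0,0,0]}]}}

```text
t: 25.58
ee_pos: [458.1, 39.6, 233.1]
orientation: [2.117, 0.211, -2.116]
ft_force: [0.4, 0.7, -5.5]
width: 29.8
```

```bash
python3 lug.py; python3 -c "
from h import *
d=load('wrist');P=cloud(d).reshape(-1,3)
m=(P[:,0]>478)&(P[:,0]<520)&(abs(P[:,1]-39.5-(P[:,0]-457.7)*.2)<3)&(P[:,2]>150)&(P[:,2]<230);print('arm z',np.median(P[m][:,2]),m.sum())"
```

```text
t 25.6333 w 29.868665242160937 inlay 949 [[-18.0, -9.9, -5.7], [-11.0, 0.1, -5.0], [-2.9, 9.7, -4.4]]
-20 489 -4.83
-15 421 -4.96
-10 391 -4.93
-5 327 -4.83
0 324 -4.68
avg F [ 0.51 -0.25 -5.57] sd [0.18 0.32 0.  ] p [458.05  39.55 232.91] sd [0.08 0.   0.11] m [-0.006  0.006  0.015] w 30.217455716475868 t 25.7333
arm z 205.90141625464003 1179
```

Emit:
{"method": "apply_moves", "body": {"increments": [{"gripper": 20,"delta_pos": [-0.05,0,0.2],"dr": [0,0,0]},{"gripper": 20,"delta_pos": [0,0,0.4],"dr": [0,0,0]},{"gripper": 20,"delta_pos": [0,0,0.5],"dr": [0,0,0]},{"gripper": 20,"delta_pos": [0,0,0.5],"dr": [0,0,0]},{"gripper": 20,"delta_pos": [0,0,0.6],"dr": [0,0,0]}]}}

```text
t: 26.15
ee_pos: [435.6, 35.1, 233.0]
orientation: [2.116, 0.211, -2.117]
ft_force: [0.1, -0.5, -4.8]
width: 30.0
```

Emit:
{"method": "apply_moves", "body": {"increments": [{"gripper": 20,"delta_pos": [0,0,0.8],"dr": [0,0,0]},{"gripper": 20,"delta_pos": [0,0,1],"dr": [0,0,0]},{"gripper": 20,"delta_pos": [0,0,1],"dr": [0,0,0]},{"gripper": 20,"delta_pos": [0,0,1],"dr": [0,0,0]},{"gripper": 20,"delta_pos": [0,0,0.6],"dr": [0,0,0]}]}}

```text
t: 26.57
ee_pos: [391.3, 26.2, 233.0]
orientation: [2.116, 0.211, -2.118]
ft_force: [-0.9, 0.1, -5.6]
width: 29.7
```

```bash
python3 -c "
from h import *
plan([405,235,200],101.4,vmax=26)"
```

```text
t 26.57 at [391.3  26.2 233. ] D [ 13.7 208.8 -33. ] r [-0.0002  0.001   0.0001] yang -78.61 tilt [-1.e-03 -1.e-04 -1.e+00] n 9 F [-0.91  0.07 -5.6 ] w 29.7
0 dp [0.37, -2.24, -0.61] dr [-0.0, 0.0, 0.0]
1 dp [0.37, -2.24, -0.61] dr [-0.0, 0.0, 0.0]
2 dp [0.37, -2.24, -0.61] dr [-0.0, 0.0, 0.0]
3 dp [0.37, -2.24, -0.61] dr [-0.0, 0.0, 0.0]
4 dp [0.37, -2.24, -0.61] dr [-0.0, 0.0, 0.0]
5 dp [0.37, -2.24, -0.61] dr [-0.0, 0.0, 0.0]
6 dp [0.37, -2.24, -0.61] dr [-0.0, 0.0, 0.0]
7 dp [0.37, -2.24, -0.61] dr [-0.0, 0.0, 0.0]
8 dp [0.37, -2.24, -0.61] dr [-0.0, 0.0, 0.0]
```

Emit:
{"method": "apply_moves", "body": {"increments": [{"gripper": 20,"delta_pos": [0,-1,0],"dr": [0,0,0]},{"gripper": 20,"delta_pos": [0.3,-2,-0.5],"dr": [0,0,0]},{"gripper": 20,"delta_pos": [0.4,-2.3,-0.7],"dr": [0,0,0]},{"gripper": 20,"delta_pos": [0.4,-2.3,-0.7],"dr": [0,0,0]},{"gripper": 20,"delta_pos": [0.4,-2.3,-0.7],"dr": [0,0,0]}]}}

```text
t: 26.98
ee_pos: [399.0, 129.5, 218.3]
orientation: [2.118, 0.211, -2.116]
ft_force: [0.6, -0.3, -5.0]
width: 30.0
```

Emit:
{"method": "apply_moves", "body": {"increments": [{"gripper": 20,"delta_pos": [0.4,-2.3,-0.7],"dr": [0,0,0]},{"gripper": 20,"delta_pos": [0.4,-2.3,-0.7],"dr": [0,0,0]},{"gripper": 20,"delta_pos": [0.4,-2.3,-0.7],"dr": [0,0,0]},{"gripper": 20,"delta_pos": [0.4,-2.0,-0.5],"dr": [0,0,0]},{"gripper": 20,"delta_pos": [0.2,-1.4,-0.3],"dr": [0,0,0]}]}}

```text
t: 27.4
ee_pos: [407.2, 237.0, 199.9]
orientation: [2.117, 0.212, -2.116]
ft_force: [-0.4, -0.1, -5.6]
width: 29.9
```

Emit:
{"method": "apply_moves", "body": {"increments": [{"gripper": 20,"delta_pos": [0,0,0],"dr": [0,0,0]},{"gripper": 20,"delta_pos": [0,0,0],"dr": [0,0,0]},{"gripper": 20,"delta_pos": [0,0,0],"dr": [0,0,0]},{"gripper": 20,"delta_pos": [0,0,0],"dr": [0,0,0]},{"gripper": 20,"delta_pos": [0,0,0],"dr": [0,0,0]}]}}

```text
t: 27.82
ee_pos: [407.3, 234.6, 200.4]
orientation: [2.118, 0.21, -2.117]
ft_force: [-0.2, -0.6, -5.8]
width: 29.9
```

```bash
cat > well.py <<'E'
from h import *
avg(2)
d=grab('wrist');cv2.imwrite('pics/w4.png',d['img'][:,:,::-1]);P=cloud(d).reshape(-1,3);img=d['img'].reshape(-1,3).astype(int)
m=(img[:,1]>img[:,0]+70)&(P[:,2]>32)&(P[:,2]<39)&(P[:,1]>200);g=P[m]
u=np.flatnonzero(m);print('px',(u%640).min(),(u%640).max(),(u//640).min(),(u//640).max())
c=cv2.minEnclosingCircle(g[:,:2].astype(np.float32));print('green',len(g),c,np.median(g[:,2]))
r=np.hypot(g[:,0]-c[0][0],g[:,1]-c[0][1]);print('r',np.percentile(r,[1,10,50,99]))
from scipy.optimize import least_squares
a=np.arctan2(g[:,1]-c[0][1],g[:,0]-c[0][0]);I=[];O=[]
for k in np.linspace(-np.pi,np.pi,37)[:-1]:
    s=(a>=k)&(a<k+.175)
    if s.sum()>5: I.append(g[s][np.argmin(r[s])]);O.append(g[s][np.argmax(r[s])])
for n,Q in(('in',I),('out',O)):
    Q=np.array(Q);f=least_squares(lambda x:np.hypot(Q[:,0]-x[0],Q[:,1]-x[1])-x[2],[*c[0],30],loss='soft_l1');print(n,len(Q),f.x.round(2),np.abs(f.fun).mean())
plan([427.9,282.5,200],101.4)
E
python3 well.py
```

```text
avg F [ 0.21 -0.25 -5.78] sd [0.16 0.06 0.12] p [407.33 234.77 200.37] sd [0.01 0.04 0.02] m [0.041 0.012 0.007] w 29.950053696831997 t 27.9167
px 222 306 144 227
green 2324 ((427.6239318847656, 282.71697998046875), 34.01953125) 35.58665670587212
r [25.63137962 26.51539762 29.84340101 33.81683915]
in 36 [427.58 282.64  25.72] 0.19280001332273558
out 36 [428.17 282.84  33.56] 0.2355498264282113
t 27.97 at [407.4 234.9 200.4] D [20.5 47.6 -0.4] r [-0.001  -0.0003  0.0001] yang -78.66 tilt [ 3.e-04  1.e-04 -1.e+00] n 2 F [ 1.49  0.9  -6.53] w 30.0
0 dp [0.02, -2.13, -1.47] dr [-0.0, -0.0, 0.0]
1 dp [0.02, -2.13, -1.48] dr [-0.0, -0.0, 0.0]
```

View pics/w4.png

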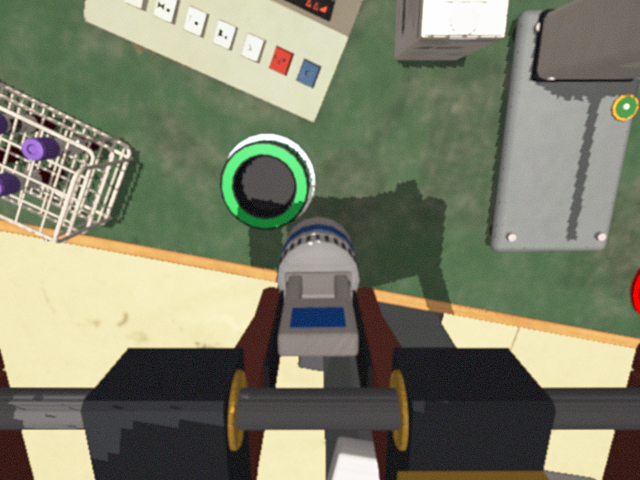

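Emit:
{"method": "apply_moves", "body": {"increments": [{"gripper": 20,"delta_pos": [0,-0.8,-0.6],"dr": [0,0,0]},{"gripper": 20,"delta_pos": [0,-1.4,-0.9],"dr": [0,0,0]},{"gripper": 20,"delta_pos": [0,-1.3,-0.9],"dr": [0,0,0]},{"gripper": 20,"delta_pos": [0,-0.78,-0.57],"dr": [0,0,0]},{"gripper": 20,"delta_pos": [0.5,0,0],"dr": [0,0,0]}]}}

```text
t: 28.38
ee_pos: [429.9, 285.6, 196.0]
orientation: [2.121, 0.214, -2.114]
ft_force: [0.4, 0.0, -5.9]
width: 29.8
```

Emit:
{"method": "apply_moves", "body": {"increments": [{"gripper": 20,"delta_pos": [1,0,0],"dr": [0,0,0]},{"gripper": 20,"delta_pos": [1.2,0,0],"dr": [0,0,0]},{"gripper": 20,"delta_pos": [1.2,0,0],"dr": [0,0,0]},{"gripper": 20,"delta_pos": [0.8,0,0],"dr": [0,0,0]},{"gripper": 20,"delta_pos": [0.4,0,0],"dr": [0,0,0]}]}}

```text
t: 28.8
ee_pos: [426.6, 282.0, 147.3]
orientation: [2.113, 0.209, -2.12]
ft_force: [-0.8, -0.3, -4.5]
width: 29.7
```

Emit:
{"method": "apply_moves", "body": {"increments": [{"gripper": 20,"delta_pos": [0,0,0],"dr": [0,0,0]},{"gripper": 20,"delta_pos": [0,0,0],"dr": [0,0,0]},{"gripper": 20,"delta_pos": [0,0,0],"dr": [0,0,0]},{"gripper": 20,"delta_pos": [0,0,0],"dr": [0,0,0]},{"gripper": 20,"delta_pos": [0,0,0],"dr": [0,0,0]}]}}

```text
t: 29.22
ee_pos: [428.2, 283.4, 149.7]
orientation: [2.118, 0.212, -2.116]
ft_force: [0.8, -0.6, -5.4]
width: 29.7
```

Run:
```python
from h import *
avg(2); plan([428,282.7,136],101.4)
d=grab('wrist');P=cloud(d).reshape(-1,3);img=d['img'].reshape(-1,3).astype(int)
m=(img[:,1]>img[:,0]+70)&(P[:,2]>32)&(P[:,2]<39)&(P[:,1]>200);g=P[m]
from scipy.optimize import least_squares
c=(428,282.7);r=np.hypot(g[:,0]-c[0],g[:,1]-c[1]);a=np.arctan2(g[:,1]-c[1],g[:,0]-c[0]);O=[]
for k in np.linspace(-np.pi,np.pi,37)[:-1]:
    s=(a>=k)&(a<k+.175)
    if s.sum()>5: O.append(g[s][np.argmax(r[s])])
Q=np.array(O);f=least_squares(lambda x:np.hypot(Q[:,0]-x[0],Q[:,1]-x[1])-33.6,[*c],loss='soft_l1');print(len(Q),f.x,np.abs(f.fun).mean())
o=ctrl.get_obs();M=R.from_rotvec(o['orientation']).as_matrix();L=(P-o['ee_pos'])@M
for z0 in(60,70):
    zz=o['ee_pos'][2]-10.6-28; s=L[(P[:,2]>zz-4)&(P[:,2]<zz+4)&(np.hypot(L[:,1],L[:,2])<30)];print('cap',len(s),cv2.minEnclosingCircle(s[:,1:].astype(np.float32)));break
```

```text
avg F [ 0.06  0.11 -5.48] sd [0.33 0.16 0.36] p [428.14 283.38 149.62] sd [0.04 0.01 0.06] m [ 0.027  0.02  -0.032] w 30.054189994510217 t 29.3167
t 29.32 at [428.1 283.4 149.6] D [ -0.1  -0.7 -13.6] r [-0.0002 -0.0007  0.0003] yang -78.61 tilt [ 6.e-04  4.e-04 -1.e+00] n 1 F [ 0.39 -0.05 -5.12] w 30.1
0 dp [1.36, 0.06, 0.02] dr [-0.0, -0.001, 0.0]
24 [427.8838398  282.72736505] 0.2909065842197925
cap 3284 ((-0.13593357801437378, -0.7213362455368042), 21.9132080078125)
```

Emit:
{"method": "apply_moves", "body": {"increments": [{"gripper": 20,"delta_pos": [0.2,0.06,0.02],"dr": [0,0,0]},{"gripper": 20,"delta_pos": [0.4,0,0],"dr": [0,0,0]},{"gripper": 20,"delta_pos": [0.4,0,0],"dr": [0,0,0]},{"gripper": 20,"delta_pos": [0.3,0,0],"dr": [0,0,0]},{"gripper": 20,"delta_pos": [0.2,0,0],"dr": [0,0,0]}]}}

```text
t: 29.78
ee_pos: [427.5, 282.4, 133.4]
orientation: [2.116, 0.211, -2.118]
ft_force: [0.0, -0.3, -5.5]
width: 30.0
```

Emit:
{"method": "apply_moves", "body": {"increments": [{"gripper": 20,"delta_pos": [0.2,0,0],"dr": [0,0,0]},{"gripper": 20,"delta_pos": [0.2,0,0],"dr": [0,0,0]},{"gripper": 20,"delta_pos": [0.2,0,0],"dr": [0,0,0]},{"gripper": 20,"delta_pos": [0.2,0,0],"dr": [0,0,0]},{"gripper": 20,"delta_pos": [0.2,0,0],"dr": [0,0,0]}]}}

```text
t: 30.2
ee_pos: [427.9, 282.6, 124.0]
orientation: [2.117, 0.211, -2.117]
ft_force: [0.5, -0.5, -5.3]
width: 29.9
```

```bash
python3 -c "
from h import *
avg(5)"
```

```text
avg F [-0.04 -0.18 -5.55] sd [0.43 0.53 0.27] p [427.77 282.55 124.  ] sd [0.09 0.06 0.2 ] m [ 0.005 -0.002  0.011] w 29.602821757401387 t 30.45
```

Emit:
{"method": "apply_moves", "body": {"increments": [{"gripper": 20,"delta_pos": [0.2,0,0],"dr": [0,0,0]},{"gripper": 20,"delta_pos": [0.3,0,0],"dr": [0,0,0]},{"gripper": 20,"delta_pos": [0.3,0,0],"dr": [0,0,0]},{"gripper": 20,"delta_pos": [0.3,0,0],"dr": [0,0,0]},{"gripper": 20,"delta_pos": [0.2,0,0],"dr": [0,0,0]}]}}

```text
t: 30.87
ee_pos: [427.6, 282.5, 110.6]
orientation: [2.116, 0.211, -2.117]
ft_force: [0.1, -0.3, -5.9]
width: 29.8
```

Emit:
{"method": "apply_moves", "body": {"increments": [{"gripper": 20,"delta_pos": [0.1,0,0],"dr": [0,0,0]},{"gripper": 20,"delta_pos": [0.1,0,0],"dr": [0,0,0]},{"gripper": 20,"delta_pos": [0.1,0,0],"dr": [0,0,0]},{"gripper": 20,"delta_pos": [0.05,0,0],"dr": [0,0,0]},{"gripper": 20,"delta_pos": [0,0,0],"dr": [0,0,0]}]}}

```text
t: 31.28
ee_pos: [427.8, 282.6, 107.6]
orientation: [2.117, 0.211, -2.117]
ft_force: [-0.3, -0.7, -6.1]
width: 30.0
```

```bash
python3 -c "
from h import *
avg(6)"
```

```text
avg F [-0.21  0.08 -5.34] sd [0.74 0.29 0.38] p [427.89 282.63 107.76] sd [0.01 0.02 0.03] m [0.009 0.004 0.002] w 29.831758796161107 t 31.5833
```

Almost home; lower in 0.5 mm steps to contact.

Emit:
{"method": "apply_moves", "body": {"increments": [{"gripper": 20,"delta_pos": [0.05,0,0],"dr": [0,0,0]},{"gripper": 20,"delta_pos": [0.05,0,0],"dr": [0,0,0]},{"gripper": 20,"delta_pos": [0.03,0,0],"dr": [0,0,0]},{"gripper": 20,"delta_pos": [0,0,0],"dr": [0,0,0]},{"gripper": 20,"delta_pos": [0,0,0],"dr": [0,0,0]}]}}

```text
t: 32.0
ee_pos: [428.0, 282.6, 106.7]
orientation: [2.117, 0.211, -2.117]
ft_force: [-0.5, -0.5, 1.4]
width: 29.9
```

```bash
python3 -c "
from h import *
avg(6)"
```

```text
avg F [-1.11 -1.46  3.05] sd [0.4  0.55 0.91] p [428.03 282.67 106.71] sd [0.02 0.02 0.01] m [-0.249  0.235 -0.003] w 29.886373267588894 t 32.3
```

Emit:
{"method": "apply_moves", "body": {"increments": [{"gripper": 20,"delta_pos": [-0.03,0,0],"dr": [0,0,0]},{"gripper": 20,"delta_pos": [0,0,0],"dr": [0,0,0]},{"gripper": 60,"delta_pos": [0,0,0],"dr": [0,0,0]},{"gripper": 60,"delta_pos": [0,0,0],"dr": [0,0,0]},{"gripper": 60,"delta_pos": [0,0,0],"dr": [0,0,0]}]}}

```text
t: 32.72
ee_pos: [427.9, 282.7, 106.6]
orientation: [2.117, 0.211, -2.117]
ft_force: [-0.3, 0.4, 0.8]
width: 46.5
```

Emit:
{"method": "apply_moves", "body": {"increments": [{"gripper": 60,"delta_pos": [0,0,0],"dr": [0,0,0]},{"gripper": 60,"delta_pos": [0,0,0],"dr": [0,0,0]},{"gripper": 60,"delta_pos": [0,0,0],"dr": [0,0,0]},{"gripper": 60,"delta_pos": [-0.5,0,0],"dr": [0,0,0]},{"gripper": 60,"delta_pos": [-1,0,0],"dr": [0,0,0]}]}}

```text
t: 33.13
ee_pos: [427.2, 282.2, 121.3]
orientation: [2.114, 0.21, -2.119]
ft_force: [-0.9, 0.3, 0.5]
width: 52.9
```

Emit:
{"method": "apply_moves", "body": {"increments": [{"gripper": 60,"delta_pos": [-1.5,0,0],"dr": [0,0,0]},{"gripper": 60,"delta_pos": [-2,0,0],"dr": [0,0,0]},{"gripper": 60,"delta_pos": [-2,0,0],"dr": [0,0,0]},{"gripper": 60,"delta_pos": [-2,0,0],"dr": [0,0,0]},{"gripper": 60,"delta_pos": [-1,0,0],"dr": [0,0,0]}]}}

```text
t: 33.55
ee_pos: [428.9, 283.2, 209.9]
orientation: [2.122, 0.213, -2.114]
ft_force: [0.5, 0.3, 0.5]
width: 52.6
```

Emit:
{"method": "apply_moves", "body": {"increments": [{"gripper": 60,"delta_pos": [0,0,0.5],"dr": [0,0,0]},{"gripper": 60,"delta_pos": [0,0,0.5],"dr": [0,0,0]},{"gripper": 60,"delta_pos": [0,0,0],"dr": [0,0,0]},{"gripper": 60,"delta_pos": [0,0,0],"dr": [0,0,0]},{"gripper": 60,"delta_pos": [0,0,0],"dr": [0,0,0]}]}}

```text
t: 33.97
ee_pos: [417.4, 280.3, 205.7]
orientation: [2.115, 0.21, -2.118]
ft_force: [0.7, -0.3, -0.6]
width: 52.8
```

Run:
```python
from h import *
avg(3)
d=grab('wrist');P=cloud(d).reshape(-1,3);cv2.imwrite('pics/w5.png',d['img'][:,:,::-1])
D=np.hypot(P[:,0]-428,P[:,1]-282.7)
s=P[(D<30)&(P[:,2]>125)&(P[:,2]<136)];print('lugtop',len(s),s.mean(0),cv2.minAreaRect(s[:,:2].astype(np.float32)))
s=P[(D<30)&(P[:,2]>55)&(P[:,2]<72)];print('cap',cv2.minEnclosingCircle(s[:,:2].astype(np.float32)),np.percentile(s[:,2],[50,95]))
s=P[(D<45)&(P[:,2]>31)&(P[:,2]<38)];print('ring',cv2.minEnclosingCircle(s[:,:2].astype(np.float32)))
t=grab('top');W=cloud(t).reshape(-1,3)
m=(W[:,0]>478)&(W[:,0]<530)&(abs(W[:,1]-43-(W[:,0]-457.7)*.2)<8)&(W[:,2]>150)&(W[:,2]<230);print('arm z',np.median(W[m][:,2]),m.sum())
```

```text
avg F [-0.11  0.43 -0.41] sd [0.21 0.19 0.07] p [417.79 280.47 205.98] sd [0.11 0.06 0.11] m [0.004 0.009 0.01 ] w 52.45236126522852 t 34.1167
lugtop 867 [428.67370224 282.85318685 130.23152016] ((428.2964782714844, 282.77325439453125), (10.343090057373047, 29.566396713256836), 11.272977828979492)
cap ((427.66064453125, 283.0201721191406), 22.241262435913086) [68.55477776 71.24435563]
ring ((427.8540344238281, 282.85333251953125), 35.796112060546875)
arm z 205.27491577354326 74
```

View pics/w5.png

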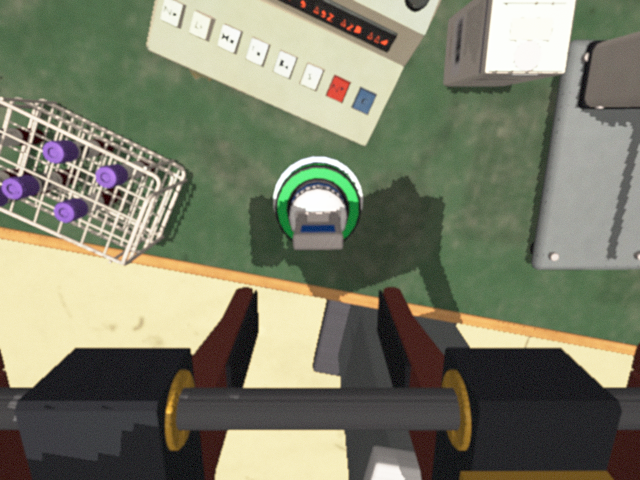

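The capsule is seated in the green-ringed stand (pixel 318,200). Its lug top is at 130 mm, its axis is within 0.5 mm of the ring's centre, and the hook is back at 205 mm. I'm handing the job in.

```bash
python3 -c "
from h import *
print(ctrl.close_job())"
```

```text
the job is handed in; nothing more can be done
None
```

I weighed the capsule and set it in the green-ringed stand, then handed the job in at about 34 s of the 72 s allowed. The hand-in reported no verdict.

- **Weighing:** The capsule weighs about 5.45 N. I lowered it slowly until the wrist force read about zero, with the hook sunk about 39 mm. It then hung free for about 3 s in the same place and upright, and I re-gripped it and lifted it off slowly.
- **Last checks:**
  - The lug top is at 130.2 mm, where 130 means fully home.
  - The capsule's axis is within about 0.5 mm of the ring's centre.
  - The hook arm reads 205.3 mm, where 205 is empty.
  - The gripper is clear of everything.
- **Less certain:**
  - Just before I let go on the hook, there was a sideways force of 1 to 3 N from friction. I reduced it to about 1.3 N and nudged once more before opening, without measuring again.
  - I could not read the hook's speed directly.
  - I did not measure the bystanders again at the end, but the arm never went near them.

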